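# Lay out cut steel on its chalk-marked base plates for tacking

### The arm

A 7-joint arm with a two-finger parallel gripper is mounted at the origin on the work surface. World frame = base frame: x ahead of the robot, y to its left, z up, the work surface at z = 0. Lengths are in m, angles in rad, forces in N, time in s.
With the tool pointing down it reaches from about 0.4 to 0.9 m from the base axis. Payload 5.5 kg.
Tool frame: the origin (TCP) lies between the finger pads; the fingertips stand env.tip_reach ahead of it and the grasp point (between the pads) lies 5 mm behind it (env.tip_reach is the distance from the TCP to the fingertips, in m); x points along the fingers, y is the direction in which the jaws open and shut, and the axes are right-handed (so a half turn about x gives the same grasp; the last joint's range is limited). The gripper opens to 85 mm and grips with 20 to 120 N. Pads are 22 mm wide; open, the fingers measure 114 mm over their backs; the gripper's body (76 mm by 85 mm) begins 54 mm behind the grasp point. The pads swing forward as they close: fully open they stand 13 mm farther back than shut.
Start: joints at [1.471, 0.501, -0.427, 1.55, 0.221, 1.138, -0.21], TCP at [0.231, -0.608, 0.224] pointing down, gripper open.
Joint ranges: [-2.88, 2.88], [-0.31, 2.03], [-1.54, 1.56], [0.2, 2.42], [-1.41, 4.55], [0.19, 2.02], [-2.57, 2.57]. Speed limits (rad/s): [2.57, 2.57, 3.14, 3.14, 3.14, 3.14, 3.14].

### API

Orientations are given as a rotation vector (axis times angle).
In Python, from bench import status, vision, sign_off, env gives the robot as it stands. The module is installed in compiled form; this text tells all that it offers.
- The arm moves only by the shell command python3 -m creep 'ROWS' [FORCE]. ROWS is JSON, a list that holds one entry, the list of rows, each a list of 7 numbers: the closure, from 0 (fully open) to 1 (shut), then the shift along the tool's x, y, z in mm, then the turn, a rotation vector about the tool's x, y, z in degrees. A call has 1 to 10 rows; each row shifts and turns the pose as measured when the row begins, along the tool's axes as they then stand; what a row does not reach is not made up. A row lasts 1/10 s, in which the tool goes at most 50 mm and 8.59 degrees, less where a joint would pass 70% of its speed; a pose out of reach is approached as far as the arm can. A call with a gripper value outside its range is refused whole. The fingers move at their own pace and stop on an object; FORCE is the grip in N (left out, the last holds). Time passes only in rows, so rows that do not move let the fingers close. It gives the time, the measured TCP pose, the force and the opening at its end, in the units of the state.
- status.get_obs(): the state, without advancing time (a new reading comes with each control period).
- vision.read_camera(name): name is "side" or "top" or "wrist"; returns the picture (420x560x3 uint8, red, green, blue); there is no depth.
- vision.camera_info(name): a dict with "K" (3x3 intrinsics, pixels), "D" ([k1, k2, p1, p2, k3] as OpenCV has them; the pictures are not rectified), "T" (4x4, takes a point from camera to world coordinates); the wrist camera has in their place "T_tool_cam" (4x4, takes a point from camera to tool coordinates, whose origin is the TCP and whose axes are the tool frame's). Camera axes: x right, y up, looking along -z (the intrinsics and any distortion apply to the point x, -y, -z); pixel columns grow to the right and rows downward; lengths in m; the calibration is good to about 2 mm. A picture is of the moment at which its call begins: read the wrist's pose just before it. camera_info takes no time and is no camera call.
- sign_off(): hands the job in, once; it reports no verdict.
The state is a dict: "t": time; "qpos": joint angles; "qd": joint speeds; "joint_efforts": joint torques, N m; "position": TCP position; "tool_rot": TCP orientation; "ft_force": force on the tool from outside, world axes, zero at the start; "wrist_torque": the same for the moment, N m; "opening": finger opening in m.
Only numpy, scipy, OpenCV 4.12 (cv2) and the standard library are available. Lean on these libraries where they do the work, as an engineer would, in place of code of your own. Each camera call takes 0.05 s, during which the arm holds its last target.

### The job

Get the parts ready for tack welding: set each of the four cut steel pieces on the base plate whose chalk outline matches its shape and size, the two pipe stubs and the square tube standing upright and the flat bar lying flat, each centred on its outline, with the square tube and the bar turned square with theirs. Leave the pliers and the wire brush where they lie.

Things in the scene. Friction and masses are not known exactly. Their poses are not given: they have to be found in the camera images.
- big_pipe_mid (a point): Wide bright steel pipe stub, standing on end: outside diameter 60 mm, wall 5 mm, 50 mm tall, about 0.3 kg, open at both ends. The point is its centre, on the axis and half-way up; z along the axis.
- small_pipe_mid (a point): Narrow bright steel pipe stub, standing on end: outside diameter 36 mm, wall 4.5 mm, 50 mm tall, about 0.16 kg, open at both ends. The point is its centre, on the axis and half-way up; z along the axis.
- square_tube_mid (a point): Bright steel square tube stub, standing on end: 45 x 45 mm outside, wall 4 mm, 50 mm tall, about 0.25 kg, open at both ends. The point is its centre, on the axis and half-way up; z along the axis, x and y square to its sides.
- flat_bar_mid (a point): Solid bright steel flat bar, lying flat: 80 mm long (x), 30 mm wide (y), 16 mm thick (z), about 0.3 kg. The point is its centre, half-way up.
- outline_big_pipe (a point): Chalk outline on a dark mill-scale steel base plate, 100 x 100 x 8 mm with a dark bolt-hole mark near each corner, that lies fixed on the bench turned up to 0.7 rad either way: the large circle, 62 mm inside its line, for the wide pipe stub. The point is the outline's centre, which is the plate's centre, on its top face (8 mm above the bench); z up.
- outline_small_pipe (a point): Chalk outline on a dark mill-scale steel base plate, 100 x 100 x 8 mm with a dark bolt-hole mark near each corner, that lies fixed on the bench turned up to 0.7 rad either way: the small circle, 38 mm inside its line, for the narrow pipe stub. The point is the outline's centre, which is the plate's centre, on its top face (8 mm above the bench); z up.
- outline_square_tube (a point): Chalk outline on a dark mill-scale steel base plate, 100 x 100 x 8 mm with a dark bolt-hole mark near each corner, that lies fixed on the bench turned up to 0.7 rad either way: the square, 47 x 47 mm inside its line, for the square tube stub. The point is the outline's centre, which is the plate's centre, on its top face (8 mm above the bench); z up, x and y along the square's sides (and the plate's).
- outline_flat_bar (a point): Chalk outline on a dark mill-scale steel base plate, 100 x 100 x 8 mm with a dark bolt-hole mark near each corner, that lies fixed on the bench turned up to 0.7 rad either way: the oblong, 82 x 32 mm inside its line, for the flat bar. The point is the outline's centre, which is the plate's centre, on its top face (8 mm above the bench); z up, x along the oblong's length, y across it.
- pliers: Bystander: loose pliers with blue grips, lying at the left, 160 mm long, 13 mm high. Origin on the bench under the pivot; x towards the jaws.
- wire_brush: Bystander: loose wire brush with a wooden handle, lying beyond the plates, 245 mm long, 34 mm high. Origin on the bench under its middle; x towards the bristles.
There are look-alikes about, which are no part of the job. What is shaped like the part that bears outline_flat_bar but green is not meant.

How it is judged:
By the outcome, as a careful person would: the job done as asked, in the order asked, and still so for the second after the job is handed in, with the robot touching nothing.
It also fails if it takes over 112 s, if anything falls off the work surface, if the arm or the gripper's body presses on something with over 40 N, if the wrist force passes 120 N, or if a joint passes its speed limit or range.

## Working session

There is one attempt and no reset: what is moved stays moved. The work goes in short steps, Python scripts to look and compute and a shell command to move; the robot and the scene stay as the last step left them, time stands still between calls to the robot, and variables do not carry over. Pictures are saved under pics/ and viewed, and the job is handed in when it is done.

```bash
mkdir -p pics; ls; python3 - <<'E'
from bench import status, vision, env
import cv2
o=status.get_obs(); print(o); print(env.tip_reach)
for n in ["top","side","wrist"]:
    im=vision.read_camera(n); cv2.imwrite(f"pics/{n}0.png",im[:,:,::-1])
    print(n,vision.camera_info(n))
E
```

```text
pics
{'t': 0.0, 'qpos': array([ 1.47119953,  0.50185763, -0.42674723,  1.55145624,  0.22077316,
        1.13829059, -0.21029089]), 'qd': array([-5.63150662e-05,  1.38594216e-03,  9.28561161e-04,  4.40948486e-04,
        2.63758191e-03, -3.13051798e-04,  1.25456753e-03]), 'joint_efforts': array([ 8.93344577e-05, -5.69514406e+01, -5.81623524e+00, -2.80938399e+01,
        1.07005768e-02,  1.20134430e-02,  3.68722908e-06]), 'position': array([ 0.23036869, -0.60704711,  0.22314674]), 'tool_rot': array([ 2.02408741,  0.37331816, -2.02466826]), 'ft_force': array([ 0.616402  ,  0.36687905, -0.80812775]), 'wrist_torque': array([0.08085259, 0.00355991, 0.00048414]), 'opening': 0.08540541347723647}
0.014
top {'K': array([[418.65748089,   0.        , 283.78967568],
       [  0.        , 418.65748089, 210.87837593],
       [  0.        ,   0.        ,   1.        ]]), 'D': array([0.03655328, 0.        , 0.        , 0.        , 0.        ]), 'T': array([[-0.02916701,  0.98937743, -0.14241346,  0.40011937],
       [-0.99954276, -0.03000481, -0.00373852,  0.07893527],
       [-0.00797189,  0.1422393
[... 485 characters left out ...]
  0.63661264,  0.77107648,  1.21183738],
       [ 0.        ,  0.        ,  0.        ,  1.        ]])}
wrist {'K': array([[358.8879424 ,   0.        , 277.54259046],
       [  0.        , 358.8879424 , 213.07849549],
       [  0.        ,   0.        ,   1.        ]]), 'D': array([-0.0042769,  0.       ,  0.       ,  0.       ,  0.       ]), 'T_tool_cam': array([[-9.55528170e-04,  2.78050354e-01, -9.60566025e-01,
        -1.49521793e-01],
       [ 9.99999471e-01, -9.90186824e-05, -1.02341726e-03,
         4.37223771e-04],
       [-3.79675513e-04, -9.60566495e-01, -2.78050113e-01,
        -7.01922170e-02],
       [ 0.00000000e+00,  0.00000000e+00,  0.00000000e+00,
         1.00000000e+00]])}
```

View pics/top0.png

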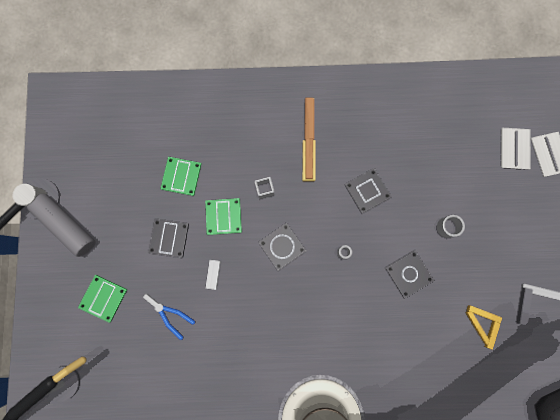

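View pics/side0.png

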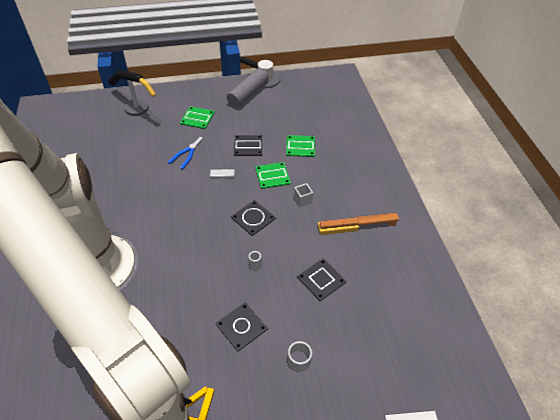

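View pics/wrist0.png

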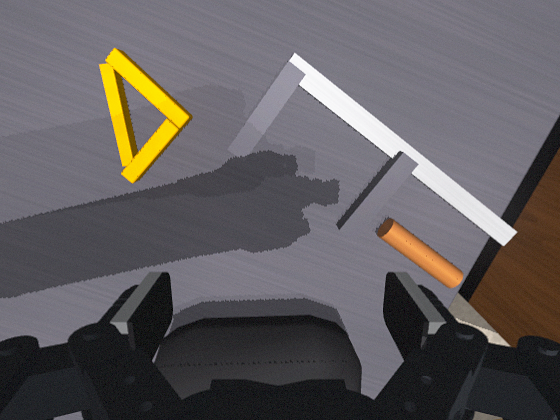

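The top view shows the dark plates: oblong (168,239), large circle (282,246), square (368,191) and small circle (410,274). The parts are the flat bar (212,275), square tube (264,187), small pipe (345,252) and big pipe (452,226). The look-alikes are the green oblong plates at (181,175), (223,216) and (103,298); the tools and grey gear elsewhere aren't part of the job.

I choose the dark oblong plate at (168,239).

```bash
cat > h.py <<'E'
import numpy as np, cv2
from scipy.spatial.transform import Rotation as R
from bench import status, vision, env
def grab(name,fn):
    o=status.get_obs(); im=vision.read_camera(name); cv2.imwrite("pics/"+fn,im[:,:,::-1]); 
    i=vision.camera_info(name)
    if name=="wrist":
        T=np.eye(4); T[:3,:3]=R.from_rotvec(o['tool_rot']).as_matrix(); T[:3,3]=o['position']; T=T@i['T_tool_cam']
    else: T=i['T']
    np.savez("pics/"+fn[:-4]+".npz",K=i['K'],D=i['D'],T=T)
    return im
def cal(fn): return np.load("pics/"+fn[:-4]+".npz")
def cast(c,uv,z):
    uv=np.atleast_2d(np.array(uv,float)).reshape(-1,1,2)
    n=cv2.undistortPoints(uv,c['K'],c['D'])[:,0]
    d=np.c_[n[:,0],-n[:,1],-np.ones(len(n))]@c['T'][:3,:3].T
    o=c['T'][:3,3]; s=(z-o[2])/d[:,2]
    return o+s[:,None]*d
def proj(c,P):
    p=(np.atleast_2d(P)-c['T'][:3,3])@c['T'][:3,:3]
    p=p*[1,-1,-1]
    return cv2.projectPoints(p,np.zeros(3),np.zeros(3),c['K'],c['D'])[0][:,0]
def pose():
    o=status.get_obs(); M=R.from_rotvec(o['tool_rot']).as_matrix()
    return o,M
def go(target,yawjaw=None):
    """shift in tool axes mm to bring TCP to target; turn rotvec(deg, tool axes) for tool x down and jaw dir at yaw"""
    o,M=pose(); d=M.T@(np.array(target)-o['position'])*1000
    if yawjaw is None: yawjaw=np.arctan2(M[1,1],M[0,1])
    best=None
    for k in (0,np.pi):
        y=np.array([np.cos(yawjaw+k),np.sin(yawjaw+k),0]); x=np.array([0,0,-1.]); G=np.c_[x,y,np.cross(x,y)]
        rv=np.degrees(R.from_matrix(M.T@G).as_rotvec())
        if best is None or np.linalg.norm(rv)<np.linalg.norm(best): best=rv
    print("t",round(o['t'],2),"pos",o['position'].round(4),"shift",d.round(1),"turn",best.round(1),"jaw yaw",np.degrees(np.arctan2(M[1,1],M[0,1])).round(1),"q7",o['qpos'][6].round(2),"F",o['ft_force'].round(1),"open",round(o['opening'],4))
E
python3 - <<'E'
from h import *
i=[vision.camera_info(n) for n in("top","side")]
for n in ("top","side"):
    j=vision.camera_info(n); np.savez(f"pics/{n}0.npz",K=j['K'],D=j['D'],T=j['T'])
t,s=cal("top0.png"),cal("side0.png")
L=[("O_bar",(168,239),(248,145),.008),("O_big",(282,246),(253.5,216.5),.008),("O_sq",(368,191),(322,279),.008),("O_sm",(410,274),(241.5,325.5),.008),
("sq",(264,185.5),(303.5,188),.05),("sm",(344.5,250.5),(255,256.5),.05),("big",(453,223.5),(300,349),.05),("bar",(212,274.5),(222,173.5),.016)]
for n,a,b,z in L: print(n,cast(t,a,z)[0].round(3),cast(s,b,z)[0].round(3))
im=cv2.imread("pics/top0.png")
c=cv2.resize(im[140:300,140:300],None,fx=4,fy=4,interpolation=2); cv2.imwrite("pics/topA.png",c[:600])
go([0.5,-0.3,0.25])
E
```

```text
O_bar [0.502 0.419 0.008] [0.507 0.413 0.008]
O_big [0.472 0.092 0.008] [0.475 0.09  0.008]
O_sq [ 0.624 -0.164  0.008] [ 0.63  -0.168  0.008]
O_sm [ 0.382 -0.268  0.008] [ 0.386 -0.269  0.008]
sq [0.642 0.137 0.05 ] [0.644 0.143 0.05 ]
sm [ 0.452 -0.081  0.05 ] [ 0.452 -0.087  0.05 ]
big [ 0.518 -0.384  0.05 ] [ 0.518 -0.378  0.05 ]
bar [0.397 0.291 0.016] [0.4   0.283 0.016]
t 0.15 pos [ 0.2304 -0.6072  0.2234] shift [ -26.3 -191.6 -361. ] turn [-0.  -0.   0.1] jaw yaw -69.2 q7 -0.21 F [ 0.3 -0.2 -0.9] open 0.0855
```

View pics/topA.png

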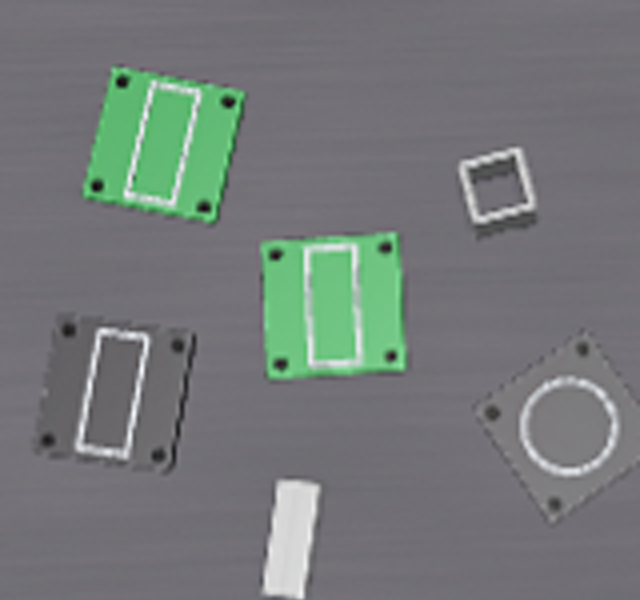

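The crop shows that the dark plate at about (168,239) carries the oblong. The green plates are decoys.

```bash
python3 - <<'E'
from h import *
go([0.518,-0.381,0.22])
E
```

```text
t 0.15 pos [ 0.2304 -0.6072  0.2234] shift [   3.6 -109.4 -349.1] turn [-0.  -0.   0.1] jaw yaw -69.2 q7 -0.21 F [ 0.3 -0.2 -0.9] open 0.0855
```

```bash
python3 -m creep '[[[0,0,-12,-38,0,0,0],[0,0,-12,-38,0,0,0],[0,0,-12,-38,0,0,0],[0,0,-12,-38,0,0,0],[0,0,-12,-38,0,0,0],[0,0,-12,-38,0,0,0],[0,0,-12,-38,0,0,0],[0,0,-12,-38,0,0,0],[0,0,-12,-38,0,0,0],[0,0,0,0,0,0,0]]]'; python3 - <<'E'
from h import *
go([0.518,-0.381,0.22])
im=grab("wrist","w1.png")
E
```

```text
t: 1.15
position: [0.5182, -0.3781, 0.2183]
tool_rot: [2.028, 0.372, -2.035]
ft_force: [0.4, 0.4, -0.4]
opening: 0.0851
t 1.15 pos [ 0.5182 -0.3781  0.2183] shift [-1.8  2.6  1.2] turn [0.  0.1 0.5] jaw yaw -69.7 q7 -0.83 F [ 0.4  0.4 -0.4] open 0.0851
```

View pics/w1.png

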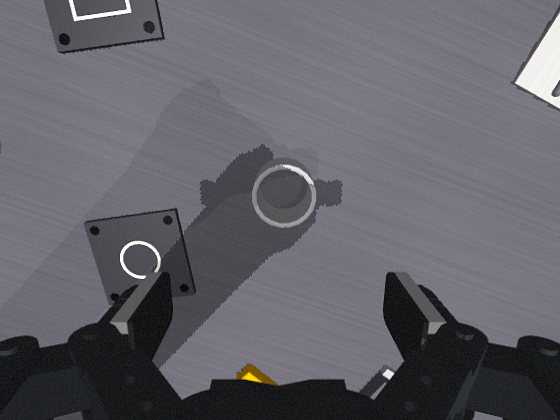

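The wrist view shows the big pipe's rim centred near (284,196), with the small-circle plate at lower left, around (140,260).

```bash
cat >> h.py <<'E'
def warp(fn,z,cx,cy,half=0.06,px=600):
    """orthographic rectification onto plane z (homography from ray casting)"""
    c=cal(fn); im=cv2.imread("pics/"+fn)
    u,v=np.meshgrid(np.arange(px),np.arange(px)); s=2*half/px
    P=np.c_[(cx+half-v.ravel()*s),(cy+half-u.ravel()*s),np.full(px*px,z)]
    m=proj(c,P).astype(np.float32).reshape(px,px,2)
    return cv2.remap(im,m[...,0],m[...,1],cv2.INTER_CUBIC)
E
python3 - <<'E'
from h import *
im=cv2.imread("pics/w1.png"); 
c=cv2.resize(im[140:250,230:340],None,fx=5,fy=5,interpolation=2); cv2.imwrite("pics/w1c.png",c)
g=cv2.cvtColor(im,cv2.COLOR_BGR2GRAY); print(g[196,240:330:2]); print(g[150:240:2,284])
E
```

```text
[ 79  77  76  80  80  81 134 138 112  81  81  77  75  80  73  77  80  77
  77  82  79  78  76  83  81  81  80  77  71  72  68  73  74  87  89  83
 152 151  94  77  79  77  75  80  78]
[115 114 111 109  90  95  92 136 215 130  69  71  72  73  79  77  80  83
  80  79  80  77  82  76  78  75  78  76  72  76  87  90  91  87  89  88
  99 160 139  74  79  75  72  78  72]
```

View pics/w1c.png

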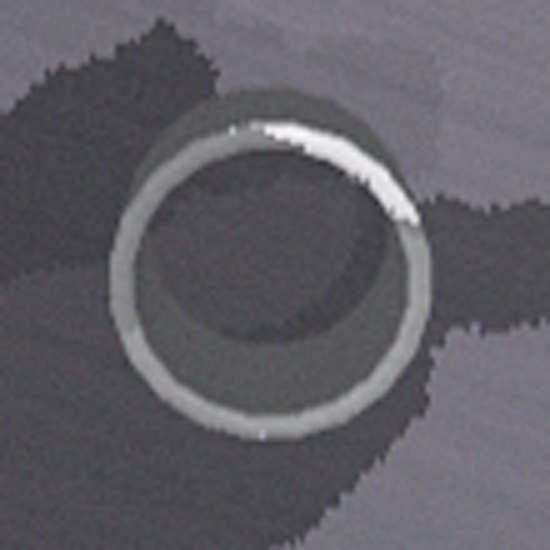

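The crop shows the rim clearly, from (110,125) to (432,438) in crop pixels. I'll threshold it and fit the contour cast onto the rim plane.

```bash
cat >> h.py <<'E'
def find(fn,uv,z,thr,shape,r=60):
    """bright blob nearest uv; outer contour cast on plane z; fit."""
    c=cal(fn); g=cv2.cvtColor(cv2.imread("pics/"+fn),cv2.COLOR_BGR2GRAY)
    m=(g>thr).astype(np.uint8)
    q=np.zeros_like(m); q[max(0,uv[1]-r):uv[1]+r,max(0,uv[0]-r):uv[0]+r]=1; m*=q
    n,l,st,ce=cv2.connectedComponentsWithStats(m)
    k=1+np.argmax(st[1:,4])
    cs,_=cv2.findContours((l==k).astype(np.uint8),cv2.RETR_CCOMP,cv2.CHAIN_APPROX_NONE)
    cs=sorted(cs,key=cv2.contourArea)[::-1]
    for ct in cs[:2]:
        if cv2.contourArea(ct)<50: continue
        P=cast(c,ct[:,0],z)[:,:2].astype(np.float32)
        if shape=="circle":
            A=np.c_[2*P,np.ones(len(P))]; s=np.linalg.lstsq(A,(P**2).sum(1),rcond=None)[0]
            rr=np.sqrt(s[2]+s[0]**2+s[1]**2); res=np.std(np.hypot(*(P-s[:2]).T)-rr)
            print(fn,"centre",s[:2].round(4),"D mm",(2000*rr).round(1),"res mm",(1000*res).round(2),"px",proj(c,[[s[0],s[1],z]])[0].round(1))
        else:
            b=cv2.minAreaRect(P*1000); bx=cv2.boxPoints(b)
            e=bx[1]-bx[0]; f=bx[2]-bx[1]; e=e if np.hypot(*e)>np.hypot(*f) else f
            ang=np.degrees(np.arctan2(e[1],e[0]))%180
            print(fn,"centre",(np.array(b[0])/1000).round(4),"size",np.round(b[1],1),"long-axis yaw",ang.round(1))
E
python3 - <<'E'
from h import *
find("w1.png",(284,196),.05,120,"circle",40)
find("w1.png",(140,260),.008,150,"circle",40)
E
```

```text
w1.png centre [ 0.5142 -0.3851] D mm 57.9 res mm 0.46 px [283.8 196.2]
w1.png centre [ 0.514  -0.3848] D mm 51.3 res mm 0.37 px [283.5 196.3]
w1.png centre [ 0.3839 -0.2671] D mm 41.2 res mm 1.41 px [139.9 259.6]
```

```bash
python3 -m creep '[[[0,36,2,1,0,0,0],[0,36,2,2,0,0,0.4],[0,36,2,2,0,0,0],[0,0,0,0,0,0,0]]]'; python3 - <<'E'
from h import *
go([0.5155,-0.384,0.03])
im=grab("wrist","w2.png")
E
```

```text
t: 1.6
position: [0.5098, -0.3927, 0.1077]
tool_rot: [2.023, 0.352, -2.036]
ft_force: [-0.7, -0.4, -0.5]
opening: 0.0856
t 1.6 pos [ 0.5098 -0.3927  0.1077] shift [77.6 -6.6 -8.9] turn [-0.   0.4 -0.2] jaw yaw -70.0 q7 -0.87 F [-0.7 -0.4 -0.5] open 0.0856
```

View pics/w2.png

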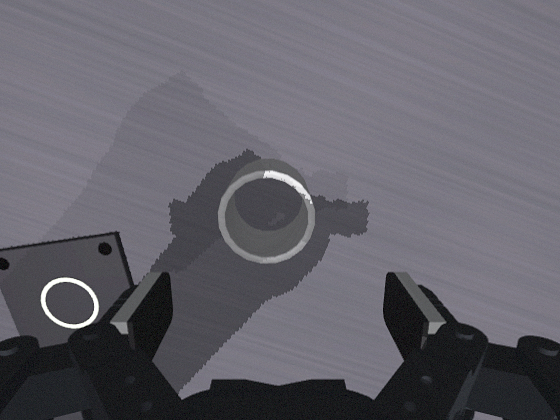

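```bash
python3 - <<'E'
from h import *
find("w2.png",(266,216),.05,135,"circle",55)
find("w2.png",(70,303),.008,150,"circle",40)
c=cal("w2.png"); o,M=pose(); print(M.round(3))
print(proj(c,[o['position']+M@[0,0,0],o['position']+M@[-.005,0,0],o['position']+M@[-.005,.0425,0],o['position']+M@[-.005,-.0425,0]]))
E
```

```text
w2.png centre [ 0.5142 -0.3848] D mm 54.9 res mm 1.38 px [266.2 217.9]
w2.png centre [ 0.3836 -0.2671] D mm 44.1 res mm 0.24 px [ 69.4 303.1]
w2.png centre [ 0.3836 -0.2671] D mm 38.0 res mm 0.22 px [ 69.4 303.1]
[[-0.002  0.341 -0.94 ]
 [-0.009 -0.94  -0.341]
 [-1.     0.007  0.005]]
[[279.57643776 269.7917748 ]
 [279.61087833 274.78997498]
 [377.96853015 274.91779523]
 [181.36936141 274.622689  ]]
```

```bash
python3 - <<'E'
from h import *
go([0.5142,-0.3849,0.03])
E
python3 -m creep '[[[0,0,-6,-6.5,0,0,0],[0,0,0,0,0,0,0]]]'; python3 - <<'E'
from h import *
go([0.5142,-0.3849,0.03])
E
```

```text
t 1.65 pos [ 0.5117 -0.3936  0.1106] shift [80.5 -8.  -5.7] turn [-0.   0.3 -0.4] jaw yaw -70.0 q7 -0.87 F [ 0.6 -0.4  0.7] open 0.0855
t: 1.85
position: [0.5171, -0.387, 0.1138]
tool_rot: [2.028, 0.344, -2.029]
ft_force: [0.2, 0.9, 0.9]
opening: 0.0854
t 1.85 pos [ 0.5171 -0.387   0.1138] shift [83.8 -3.9  1.8] turn [-0.   0.1 -0.6] jaw yaw -70.2 q7 -0.89 F [0.2 0.9 0.9] open 0.0854
```

```bash
python3 -m creep '[[[0,0,-2,1,0,0,0],[0,0,0,0,0,0,0]]]'; python3 - <<'E'
from h import *
go([0.5142,-0.3849,0.03])
E
python3 -m creep '[[[0,0,0,0,0,0,0],[0,0,0,0,0,0,0]]]'; python3 - <<'E'
from h import *
go([0.5142,-0.3849,0.03])
E
```

```text
t: 2.05
position: [0.5175, -0.3863, 0.1175]
tool_rot: [2.03, 0.34, -2.024]
ft_force: [-0.5, -0.0, -0.2]
opening: 0.0855
t 2.05 pos [ 0.5175 -0.3863  0.1175] shift [87.5 -3.7  2.6] turn [ 0.  -0.  -0.9] jaw yaw -70.1 q7 -0.89 F [-0.5 -0.  -0.2] open 0.0855
t: 2.25
position: [0.5183, -0.3869, 0.1195]
tool_rot: [2.031, 0.337, -2.02]
ft_force: [0.6, 1.1, 0.2]
opening: 0.0854
t 2.25 pos [ 0.5183 -0.3869  0.1195] shift [89.5 -4.9  3.4] turn [ 0.  -0.1 -1. ] jaw yaw -70.1 q7 -0.89 F [0.6 1.1 0.2] open 0.0854
```

```bash
python3 -m creep '[[[0,25,-3,2,0,0,-0.5],[0,25,-2,2,0,0,-0.5],[0,20,0,0,0,0,0],[0,10,0,0,0,0,0]]]'; python3 - <<'E'
from h import *
go([0.5142,-0.3849,0.03])
E
```

```text
t: 2.65
position: [0.5162, -0.3866, 0.0413]
tool_rot: [2.038, 0.349, -2.023]
ft_force: [-0.2, -0.2, -0.1]
opening: 0.0854
t 2.65 pos [ 0.5162 -0.3866  0.0413] shift [11.3 -2.4  1.3] turn [ 0.  -0.3 -0.4] jaw yaw -70.1 q7 -0.92 F [-0.2 -0.2 -0.1] open 0.0854
```

```bash
python3 -m creep '[[[0,8,-3,2,0,0,-0.4],[0,5,-1,1,0,0,0],[0,1,0,0,0,0,0]]]'; python3 - <<'E'
from h import *
go([0.5142,-0.3849,0.03])
E
```

```text
t: 2.95
position: [0.5115, -0.3835, 0.0259]
tool_rot: [2.039, 0.358, -2.029]
ft_force: [0.2, 0.2, 0.9]
opening: 0.0853
t 2.95 pos [ 0.5115 -0.3835  0.0259] shift [-4.1  2.2 -2.1] turn [-0.  -0.3  0.1] jaw yaw -70.1 q7 -0.92 F [0.2 0.2 0.9] open 0.0853
```

```bash
python3 -m creep '[[[0,-2,2,-3,0,0,0],[0,-1,0,0,0,0,0],[0.6,0,0,0,0,0,0],[0.6,0,0,0,0,0,0],[0.6,0,0,0,0,0,0],[0.6,0,0,0,0,0,0]]]' 60; python3 - <<'E'
from h import *
go([0.5142,-0.3849,0.03])
E
```

```text
t: 3.55
position: [0.5172, -0.385, 0.0328]
tool_rot: [2.041, 0.355, -2.024]
ft_force: [0.5, -0.7, -2.7]
opening: 0.0566
t 3.55 pos [ 0.5172 -0.385   0.0328] shift [ 2.8 -1.2  2.8] turn [ 0.  -0.4 -0.1] jaw yaw -70.1 q7 -0.92 F [ 0.5 -0.7 -2.7] open 0.0566
```

```bash
python3 -m creep '[[[0.6,-3,0,0,0,0,0],[0.6,-15,0,0,0,0,0],[0.6,-30,0,0,0,0,0],[0.6,-30,0,0,0,0,0],[0.6,-20,0,0,0,0,0],[0.6,-5,0,0,0,0,0]]]' 60; python3 - <<'E'
from h import *
go([0.474,0.091,0.16])
im=grab("wrist","w3.png")
E
```

```text
t: 4.15
position: [0.5139, -0.3836, 0.1387]
tool_rot: [2.038, 0.361, -2.031]
ft_force: [0.6, 0.1, -2.6]
opening: 0.0562
t 4.15 pos [ 0.5139 -0.3836  0.1387] shift [ -19.1 -459.9 -124.1] turn [-0.  -0.2  0.2] jaw yaw -70.1 q7 -0.86 F [ 0.6  0.1 -2.6] open 0.0562
```

View pics/w3.png

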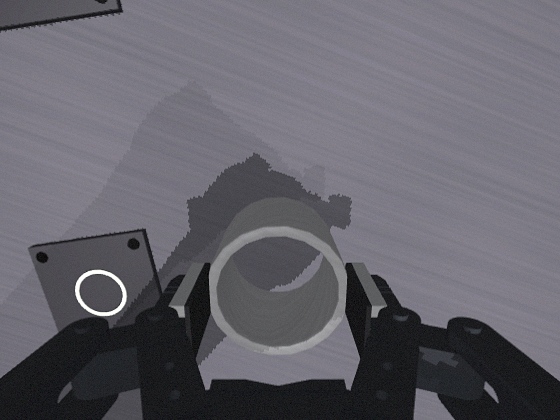

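The pipe is held, with its rim centred near (278,290).

```bash
python3 - <<'E'
from h import *
o,M=pose()
z=.1387+.0172
find("w3.png",(278,290),z,125,"circle",75)
E
python3 -m creep '[[[0.6,-3,-30,-8,0,0,0],[0.6,-2,-42,-11.3,0,0,0],[0.6,-2,-42,-11.3,0,0,0],[0.6,-2,-42,-11.3,0,0,0],[0.6,0,-42,-11.3,0,0,0],[0.6,0,-42,-11.3,0,0,0],[0.6,0,-42,-11.3,0,0,0],[0.6,0,-42,-11.3,0,0,0],[0.6,0,-42,-11.3,0,0,0],[0.6,0,-20,-6,0,0,0]]]' 60; python3 - <<'E'
from h import *
go([0.474,0.091,0.16])
E
```

```text
w3.png centre [ 0.5091 -0.3886] D mm 61.7 res mm 3.4 px [283.6 301.5]
w3.png centre [ 0.5117 -0.3849] D mm 50.8 res mm 0.18 px [277.2 293.6]
t: 5.2
position: [0.4741, 0.0232, 0.1417]
tool_rot: [2.036, 0.351, -2.047]
ft_force: [0.5, 0.2, -2.9]
opening: 0.056
t 5.2 pos [0.4741 0.0232 0.1417] shift [-18.  -64.2 -22.2] turn [0.  0.2 0.3] jaw yaw -70.8 q7 -1.58 F [ 0.5  0.2 -2.9] open 0.056
```

```bash
python3 -m creep '[[[0.6,0,-25,15,0,0,0],[0.6,0,-25,15,0,0,0.2],[0.6,0,-14,10,0,0,0],[0.6,0,-2,0,0,0,0],[0.6,0.5,0,0,0,0,0]]]' 60; python3 - <<'E'
from h import *
go([0.474,0.091,0.16])
im=grab("wrist","w4.png")
E
```

```text
t: 5.7
position: [0.41, 0.0781, 0.1396]
tool_rot: [2.029, 0.358, -2.043]
ft_force: [-0.5, -0.2, -3.3]
opening: 0.056
t 5.7 pos [0.41   0.0781 0.1396] shift [-20.8   9.4 -64.5] turn [0.  0.3 0.3] jaw yaw -70.3 q7 -1.68 F [-0.5 -0.2 -3.3] open 0.056
```

View pics/w4.png

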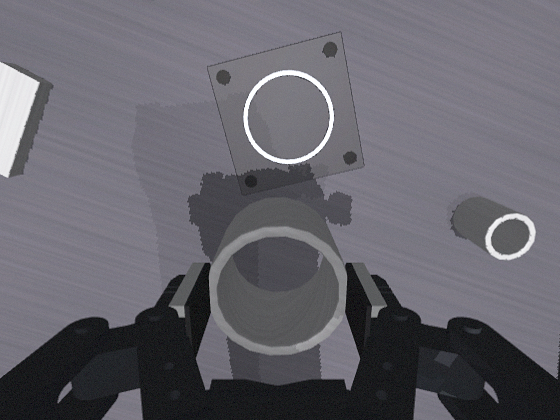

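The large-circle outline is centred near (289,117), the held pipe near (278,291), and the small pipe is at (511,236).

```bash
cat >> h.py <<'E'
E
python3 - <<'E'
from h import *
find("w4.png",(289,117),.008,170,"circle",55)
find("w4.png",(278,290),.1396+.0172,125,"circle",75)
find("w4.png",(511,236),.05,170,"circle",30)
E
```

```text
w4.png centre [0.472  0.0917] D mm 67.9 res mm 0.23 px [288.1 118.2]
w4.png centre [0.472  0.0917] D mm 62.4 res mm 0.23 px [288.2 118.2]
w4.png centre [0.4072 0.0743] D mm 59.7 res mm 2.53 px [282.2 296.8]
w4.png centre [0.4078 0.0767] D mm 51.1 res mm 0.2 px [277.3 293.8]
w4.png centre [ 0.4499 -0.0825] D mm 34.3 res mm 0.29 px [509.9 236.7]
w4.png centre [ 0.4499 -0.0824] D mm 27.8 res mm 0.25 px [509.8 236.7]
```

```bash
python3 - <<'E'
from h import *
go([0.4742,0.0931,0.041])
E
python3 -m creep '[[[0.6,10,4,-20,0,0,0.2],[0.6,20,3,-25,0,0,0],[0.6,20,0,-14,0,0,0],[0.6,10,0,-2,0,0,0],[0.6,0,0,0,0,0,0]]]' 60; python3 - <<'E'
from h import *
go([0.4742,0.0931,0.041])
im=grab("wrist","w5.png")
E
```

```text
t 5.75 pos [0.41   0.0778 0.1395] shift [ 98.    7.7 -66.2] turn [0.  0.4 0.3] jaw yaw -70.3 q7 -1.68 F [-1.1  0.3 -3.1] open 0.0563
t: 6.25
position: [0.4769, 0.0849, 0.0764]
tool_rot: [2.036, 0.338, -2.044]
ft_force: [0.3, 0.2, -3.0]
opening: 0.0562
t 6.25 pos [0.4769 0.0849 0.0764] shift [35.3 -8.7 -0.3] turn [-0.   0.2 -0.1] jaw yaw -71.0 q7 -1.83 F [ 0.3  0.2 -3. ] open 0.0562
```

View pics/w5.png

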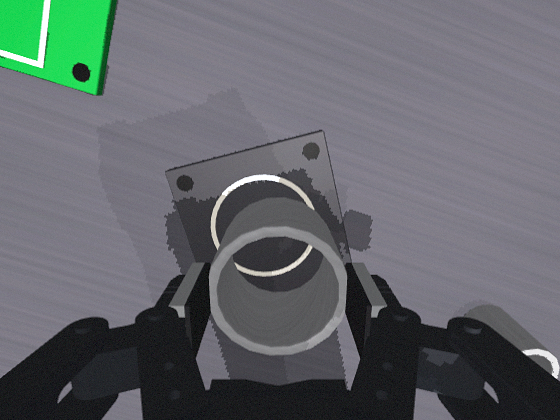

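The outline is partly visible around (265,225) and the pipe still sits a little to its right.

```bash
python3 -m creep '[[[0.6,3,-6,0,0,0,0],[0.6,10,-2,0,0,0,0],[0.6,3,0,0,0,0,0]]]' 60; python3 - <<'E'
from h import *
go([0.4742,0.0931,0.041])
im=grab("wrist","w6.png")
E
```

```text
t: 6.6
position: [0.4744, 0.0919, 0.0619]
tool_rot: [2.04, 0.335, -2.041]
ft_force: [-0.7, -0.5, -3.0]
opening: 0.056
t 6.6 pos [0.4744 0.0919 0.0619] shift [20.9 -1.3 -0.2] turn [-0.   0.1 -0.2] jaw yaw -71.1 q7 -1.87 F [-0.7 -0.5 -3. ] open 0.056
```

View pics/w6.png

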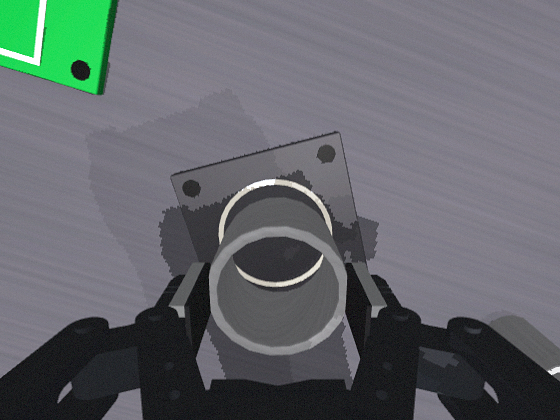

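```bash
python3 -m creep '[[[0.6,9,-1.5,-0.3,0,0,-0.1],[0.6,5,0,0,0,0,0]]]' 60; python3 - <<'E'
from h import *
go([0.4742,0.0931,0.041])
im=grab("wrist","w7.png")
c=cal("w7.png")
find("w7.png",(278,290),status.get_obs()['position'][2]+.0172,125,"circle",75)
E
```

```text
t: 6.85
position: [0.4747, 0.0935, 0.0479]
tool_rot: [2.042, 0.337, -2.04]
ft_force: [-0.2, -0.4, -3.4]
opening: 0.0565
t 6.85 pos [0.4747 0.0935 0.0479] shift [6.9 0.2 0.7] turn [ 0.  -0.  -0.2] jaw yaw -71.1 q7 -1.89 F [-0.2 -0.4 -3.4] open 0.0565
w7.png centre [0.4723 0.0921] D mm 57.8 res mm 0.41 px [277.6 293.7]
w7.png centre [0.4722 0.0921] D mm 51.1 res mm 0.18 px [277.4 293.7]
```

View pics/w7.png

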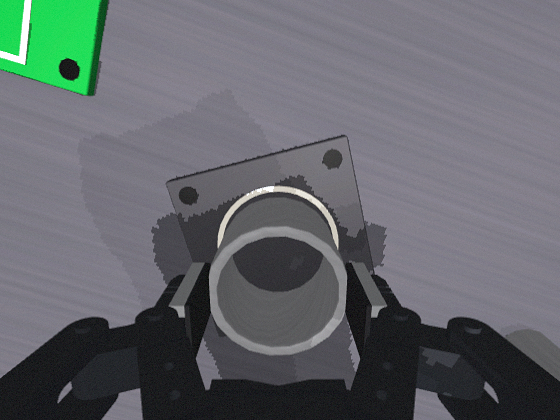

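```bash
python3 -m creep '[[[0.6,5,0.2,0.4,0,0,-0.1],[0.6,3,0,0,0,0,0]]]' 60; python3 - <<'E'
from h import *
go([0.4742,0.0931,0.041])
E
```

```text
t: 7.1
position: [0.4741, 0.0929, 0.0402]
tool_rot: [2.04, 0.338, -2.042]
ft_force: [-15.8, -5.1, 51.6]
opening: 0.056
t 7.1 pos [0.4741 0.0929 0.0402] shift [-0.8 -0.1 -0.1] turn [-0.   0.1 -0.2] jaw yaw -71.1 q7 -1.9 F [-15.8  -5.1  51.6] open 0.056
```

```bash
python3 -m creep '[[[0.6,-0.5,0,0,0,0,0],[0,0,0,0,0,0,0],[0,0,0,0,0,0,0],[0,0,0,0,0,0,0],[0,0,0,0,0,0,0]]]' 60; python3 - <<'E'
from h import *
go([0.4742,0.0931,0.15])
E
```

```text
t: 7.6
position: [0.4757, 0.0932, 0.0416]
tool_rot: [2.043, 0.337, -2.039]
ft_force: [0.0, 0.8, 0.8]
opening: 0.0853
t 7.6 pos [0.4757 0.0932 0.0416] shift [-108.4    0.     1.3] turn [ 0.  -0.1 -0.2] jaw yaw -71.1 q7 -1.9 F [0.  0.8 0.8] open 0.0853
```

```bash
python3 -m creep '[[[0,-15,0,0,0,0,0],[0,-35,0,0,0,0,0],[0,-40,0,0,0,0,0],[0,-35,0,6,0,0,0],[0,-10,0,10,0,0,0],[0,0,0,4,0,0,0],[0,0,0,0,0,0,0]]]' 60; python3 - <<'E'
from h import *
go([0.4499,-0.0825,0.15])
im=grab("wrist","w8.png")
E
```

```text
t: 8.3
position: [0.4559, 0.0882, 0.186]
tool_rot: [2.043, 0.34, -2.037]
ft_force: [0.1, 0.3, -0.1]
opening: 0.0853
t 8.3 pos [0.4559 0.0882 0.186 ] shift [ 36.3 159.2  61.5] turn [ 0.  -0.1 -0.2] jaw yaw -70.9 q7 -1.68 F [ 0.1  0.3 -0.1] open 0.0853
```

View pics/w8.png

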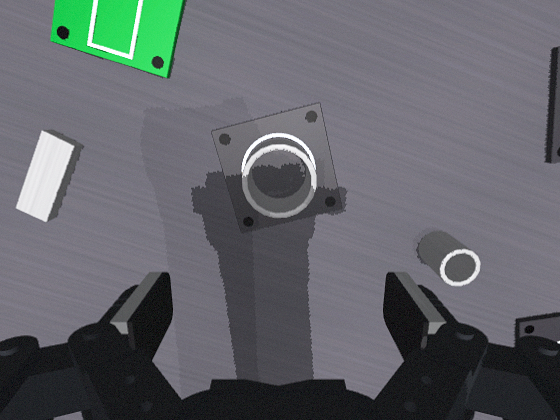

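The big pipe stands within the chalk circle at (279,180). The flat bar is at (48,176) and the small pipe at (460,267).

```bash
python3 - <<'E'
from h import *
find("w8.png",(279,180),.058,135,"circle",60)
find("w8.png",(460,267),.05,170,"circle",30)
im=cv2.imread("pics/w8.png"); cv2.imwrite("pics/w8c.png",cv2.resize(im[120:230,220:340],None,fx=5,fy=5,interpolation=2))
E
```

```text
w8.png centre [0.475  0.0927] D mm 58.0 res mm 3.59 px [278.6 177. ]
w8.png centre [0.4804 0.095 ] D mm 47.6 res mm 2.32 px [278.  169.6]
w8.png centre [ 0.45   -0.0827] D mm 34.1 res mm 0.31 px [459.8 267.5]
w8.png centre [ 0.4501 -0.0826] D mm 28.0 res mm 0.29 px [459.7 267.4]
```

View pics/w8c.png

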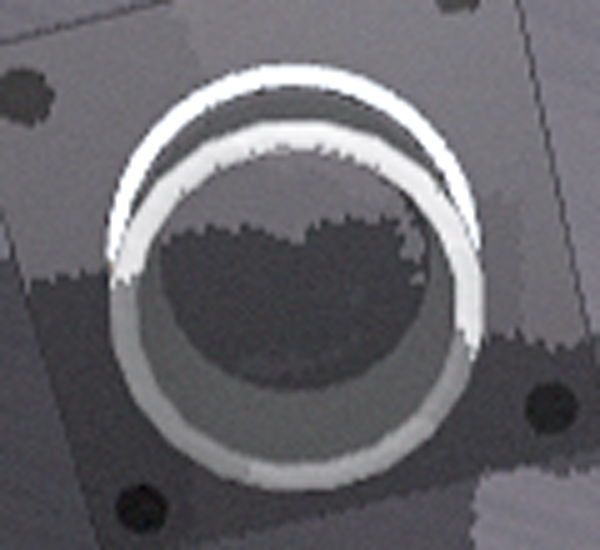

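```bash
python3 - <<'E'
from h import *
c=cal("w8.png"); print(cast(c,(279.0,180.7),.058))
# fit to rim points picked from crop (outer edge)
p=np.array([(110,300),(297,490),(483,310),(180,455),(420,445),(297,120)])/5-.4+[220,120]
P=cast(c,p,.058)[:,:2]; A=np.c_[2*P,np.ones(len(P))]; s=np.linalg.lstsq(A,(P**2).sum(1),rcond=None)[0]; print(s[:2],2*np.sqrt(s[2]+(s[:2]**2).sum()))
go([0.4501,-0.0826,0.15])
E
```

```text
[[0.47237155 0.09142448 0.058     ]]
[0.47141867 0.09128871] 0.05897374527039836
t 8.35 pos [0.456  0.0883 0.1857] shift [ 36.1 159.4  61.6] turn [ 0.  -0.1 -0.2] jaw yaw -70.9 q7 -1.68 F [-0.4  0.1 -0.1] open 0.0856
```

Big pipe is within about 1 mm of its outline centre. Next is the small pipe.

```bash
python3 -m creep '[[[0,0,20,10,0,0,0],[0,0,35,14,0,0,0],[0,5,40,14,0,0,0],[0,10,35,12,0,0,0],[0,15,18,7,0,0,-0.1],[0,10,0,0,0,0,0],[0,0,0,0,0,0,0]]]' 60; python3 - <<'E'
from h import *
go([0.4501,-0.0826,0.03])
im=grab("wrist","w9.png")
E
```

```text
t: 9.05
position: [0.4494, -0.0725, 0.139]
tool_rot: [2.036, 0.355, -2.045]
ft_force: [-0.7, -0.4, 0.9]
opening: 0.0853
t 9.05 pos [ 0.4494 -0.0725  0.139 ] shift [108.9  10.5   2.3] turn [0.  0.2 0.4] jaw yaw -70.6 q7 -1.34 F [-0.7 -0.4  0.9] open 0.0853
```

View pics/w9.png

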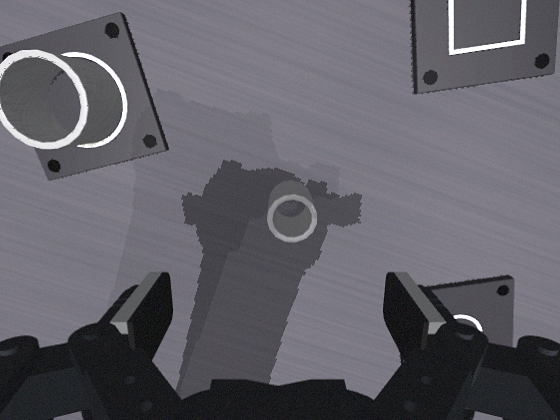

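```bash
python3 - <<'E'
from h import *
find("w9.png",(292,218),.05,125,"circle",30)
E
python3 -m creep '[[[0,20,6,1,0,0,0.2],[0,25,3,1,0,0,0.2],[0,25,1,0,0,0,0],[0,15,0,0,0,0,0],[0,5,0,0,0,0,0]]]' 60; python3 - <<'E'
from h import *
go([0.4501,-0.0826,0.03])
E
```

```text
w9.png centre [ 0.4499 -0.0829] D mm 33.8 res mm 0.23 px [291.8 218.5]
w9.png centre [ 0.4501 -0.0827] D mm 28.2 res mm 0.21 px [291.6 218.1]
t: 9.6
position: [0.456, -0.0741, 0.0495]
tool_rot: [2.035, 0.36, -2.025]
ft_force: [-0.3, 0.9, -0.4]
opening: 0.0857
t 9.6 pos [ 0.456  -0.0741  0.0495] shift [19.5  5.9  8.6] turn [ 0.  -0.3 -0.1] jaw yaw -69.9 q7 -1.47 F [-0.3  0.9 -0.4] open 0.0857
```

```bash
python3 -m creep '[[[0,2,5,8,0,0,0],[0,10,1,3,0,-0.2,0],[0,4,0,0,0,0,0]]]' 60; python3 - <<'E'
from h import *
go([0.4500,-0.0827,0.03])
E
```

```text
t: 9.9
position: [0.4489, -0.0819, 0.034]
tool_rot: [2.031, 0.363, -2.024]
ft_force: [-0.5, -0.3, -0.6]
opening: 0.0854
t 9.9 pos [ 0.4489 -0.0819  0.034 ] shift [ 4.   1.1 -0.8] turn [ 0.  -0.2 -0.1] jaw yaw -69.6 q7 -1.47 F [-0.5 -0.3 -0.6] open 0.0854
```

```bash
python3 -m creep '[[[0.3,1,0.5,-0.5,0,0,0],[0.8,0,0,0,0,0,0],[0.8,0,0,0,0,0,0],[0.8,0,0,0,0,0,0],[0.8,0,0,0,0,0,0],[0.8,0,0,0,0,0,0]]]' 60; python3 - <<'E'
from h import *
go([0.4500,-0.0827,0.03])
E
```

```text
t: 10.5
position: [0.4508, -0.0824, 0.0345]
tool_rot: [2.033, 0.361, -2.021]
ft_force: [0.1, -0.5, -1.3]
opening: 0.0333
t 10.5 pos [ 0.4508 -0.0824  0.0345] shift [ 4.5 -0.   0.9] turn [ 0.  -0.3 -0.2] jaw yaw -69.7 q7 -1.47 F [ 0.1 -0.5 -1.3] open 0.0333
```

```bash
python3 -m creep '[[[0.8,-4,0,0,0,0,0],[0.8,-15,0,0,0,0,0],[0.8,-30,0,0,0,0,0],[0.8,-25,0,0,0,0,0],[0.8,-15,0,0,0,0,0],[0.8,-3,0,0,0,0,0]]]' 60; python3 - <<'E'
from h import *
go([0.325,-0.288,0.13])
E
```

```text
t: 11.1
position: [0.4484, -0.0818, 0.1291]
tool_rot: [2.029, 0.364, -2.026]
ft_force: [1.4, -0.4, -1.8]
opening: 0.0331
t 11.1 pos [ 0.4484 -0.0818  0.1291] shift [ -1.1 150.4 187.5] turn [ 0.  -0.1 -0. ] jaw yaw -69.6 q7 -1.33 F [ 1.4 -0.4 -1.8] open 0.0331
```

```bash
python3 -m creep '[[[0.8,0,16,20,0,0,0],[0.8,0,24,30,0,0,0],[0.8,0,28,35,0,0,0],[0.8,0,28,35,0,0,0],[0.8,0,24,30,0,0,0],[0.8,0,14,16,0,0,0],[0.8,0,3,3,0,0,0],[0.8,0,0,0,0,0,0]]]' 60; python3 - <<'E'
from h import *
go([0.325,-0.288,0.13])
im=grab("wrist","w10.png")
E
```

```text
t: 11.9
position: [0.3337, -0.2736, 0.1261]
tool_rot: [2.031, 0.37, -2.023]
ft_force: [-0.2, 0.2, -2.3]
opening: 0.0332
t 11.9 pos [ 0.3337 -0.2736  0.1261] shift [-4.  10.4 13.2] turn [-0.  -0.2  0.1] jaw yaw -69.4 q7 -0.75 F [-0.2  0.2 -2.3] open 0.0332
```

View pics/w10.png

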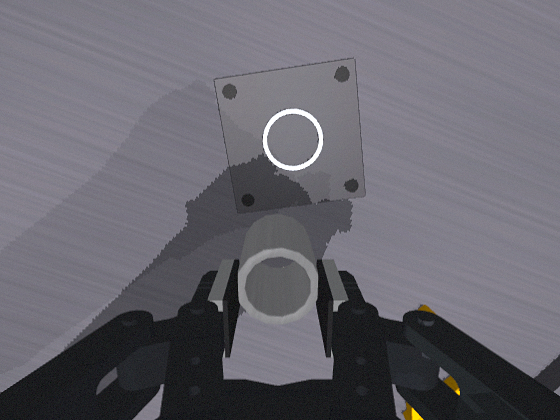

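The small-circle outline is centred at (293,139) and the held pipe near (278,286).

```bash
python3 - <<'E'
from h import *
find("w10.png",(293,139),.008,150,"circle",40)
find("w10.png",(278,286),.1261+.0155,135,"circle",45)
g=cv2.cvtColor(cv2.imread("pics/w10.png"),cv2.COLOR_BGR2GRAY); print(g[286,230:326:3])
go([0.325,-0.288,0.13])
E
```

```text
w10.png centre [ 0.3837 -0.2671] D mm 44.1 res mm 0.23 px [292.5 139.9]
w10.png centre [ 0.3838 -0.2671] D mm 38.1 res mm 0.25 px [292.5 139.8]
w10.png centre [ 0.3335 -0.2743] D mm 33.8 res mm 0.35 px [277.5 287.1]
w10.png centre [ 0.3335 -0.2742] D mm 28.1 res mm 0.18 px [277.4 286.9]
[ 21  28  22 148 140  92  91  92  93  88  91  92  94  94  90  92  93  88
  95  91  95  94  98  95 100  96  94 146 139 148  29  25]
t 11.95 pos [ 0.334  -0.2731  0.1261] shift [-4.  10.8 13.6] turn [-0.  -0.2  0.1] jaw yaw -69.4 q7 -0.75 F [-0.2 -0.2 -2.2] open 0.0329
```

```bash
python3 - <<'E'
from h import *
go([0.3839,-0.2664,0.0425])
E
python3 -m creep '[[[0.8,10,3,-14,0,0,0],[0.8,18,3,-18,0,0,0],[0.8,18,1,-10,0,0,0],[0.8,8,0,-3,0,0,0],[0.8,0,0,0,0,0,0]]]' 60; python3 - <<'E'
from h import *
go([0.3839,-0.2664,0.0425])
E
```

```text
t 11.95 pos [ 0.334  -0.2731  0.1261] shift [ 83.7  11.5 -48.8] turn [-0.  -0.2  0.1] jaw yaw -69.4 q7 -0.75 F [-0.2 -0.2 -2.2] open 0.0329
t: 12.45
position: [0.3843, -0.2563, 0.0704]
tool_rot: [2.027, 0.383, -2.015]
ft_force: [0.0, 0.3, -1.2]
opening: 0.0334
t 12.45 pos [ 0.3843 -0.2563  0.0704] shift [27.9  9.4  4.2] turn [-0.  -0.4  0.2] jaw yaw -68.8 q7 -0.94 F [ 0.   0.3 -1.2] open 0.0334
```

```bash
python3 -m creep '[[[0.8,5,7,3,0,-0.2,0],[0.8,8,2,1,0,-0.2,0],[0.8,4,0,0,0,0,0]]]' 60; python3 - <<'E'
from h import *
go([0.3839,-0.2664,0.0425])
E
```

```text
t: 12.75
position: [0.3842, -0.2667, 0.0537]
tool_rot: [2.018, 0.381, -2.02]
ft_force: [-0.1, 0.7, -1.0]
opening: 0.0327
t 12.75 pos [ 0.3842 -0.2667  0.0537] shift [11.2 -0.4  0.2] turn [0.  0.  0.1] jaw yaw -68.7 q7 -0.95 F [-0.1  0.7 -1. ] open 0.0327
```

```bash
python3 -m creep '[[[0.8,5,-0.5,0,0,0,0],[0.8,3,0,0,0,0,0]]]' 60; python3 - <<'E'
from h import *
go([0.3839,-0.2664,0.0425])
im=grab("wrist","w11.png")
find("w11.png",(278,286),status.get_obs()['position'][2]+.0155,125,"circle",45)
E
```

```text
t: 12.95
position: [0.3834, -0.2671, 0.0453]
tool_rot: [2.018, 0.379, -2.021]
ft_force: [-0.0, -0.5, -0.4]
opening: 0.033
t 12.95 pos [ 0.3834 -0.2671  0.0453] shift [ 2.8 -0.4 -0.7] turn [0.  0.1 0. ] jaw yaw -68.8 q7 -0.96 F [-0.  -0.5 -0.4] open 0.033
w11.png centre [ 0.3832 -0.2677] D mm 34.1 res mm 0.34 px [277.4 286.9]
w11.png centre [ 0.3832 -0.2678] D mm 27.8 res mm 0.17 px [277.4 286.9]
```

View pics/w11.png

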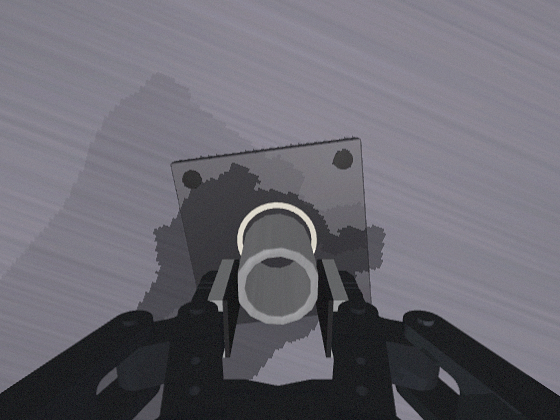

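The pipe is centred just over the circle near (277,238). I'll lower it and release.

```bash
python3 -m creep '[[[0.8,1.5,-0.6,-0.9,0,0,0],[0.8,1,0,0,0,0,0]]]' 60; python3 - <<'E'
from h import *
go([0.3839,-0.2664,0.0425])
E
```

```text
t: 13.2
position: [0.3838, -0.2662, 0.0424]
tool_rot: [2.019, 0.378, -2.022]
ft_force: [0.7, -0.6, -1.0]
opening: 0.0332
t 13.2 pos [ 0.3838 -0.2662  0.0424] shift [-0.1  0.3 -0. ] turn [0.  0.1 0.1] jaw yaw -68.8 q7 -0.96 F [ 0.7 -0.6 -1. ] open 0.0332
```

```bash
python3 -m creep '[[[0.8,1,0,0,0,0,0],[0.8,0.5,0,0,0,0,0]]]' 60; python3 - <<'E'
from h import *
go([0.3839,-0.2664,0.0425])
E
```

```text
t: 13.4
position: [0.384, -0.2661, 0.0422]
tool_rot: [2.017, 0.378, -2.022]
ft_force: [-2.1, 1.4, 5.8]
opening: 0.0329
t 13.4 pos [ 0.384  -0.2661  0.0422] shift [-0.3  0.2  0.2] turn [0.  0.1 0. ] jaw yaw -68.8 q7 -0.97 F [-2.1  1.4  5.8] open 0.0329
```

```bash
python3 -m creep '[[[0,0,0,0,0,0,0],[0,0,0,0,0,0,0],[0,0,0,0,0,0,0],[0,0,0,0,0,0,0],[0,-10,0,0,0,0,0],[0,-30,0,0,0,0,0],[0,-40,0,0,0,0,0],[0,-35,0,0,0,0,0],[0,-10,0,0,0,0,0],[0,0,0,0,0,0,0]]]' 60; python3 - <<'E'
from h import *
go([0.643,0.14,0.2])
im=grab("wrist","w12.png")
E
```

```text
t: 14.4
position: [0.3848, -0.2654, 0.1741]
tool_rot: [2.017, 0.38, -2.02]
ft_force: [0.1, -0.9, -0.0]
opening: 0.0851
t 14.4 pos [ 0.3848 -0.2654  0.1741] shift [ -26.2 -284.  -387.8] turn [0.  0.1 0. ] jaw yaw -68.7 q7 -0.81 F [ 0.1 -0.9 -0. ] open 0.0851
```

View pics/w12.png

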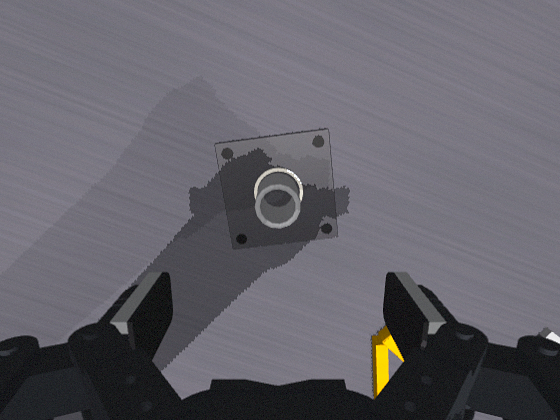

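```bash
python3 -m creep '[[[0,-5,-15,-20,0,0,0],[0,-5,-27,-37,0,0,0],[0,-5,-27,-37,0,0,0],[0,-5,-27,-37,0,0,0],[0,-5,-27,-37,0,0,0],[0,0,-27,-37,0,0,0],[0,0,-27,-37,0,0,0],[0,0,-27,-37,0,0,0],[0,0,-27,-37,0,0,0],[0,0,-27,-37,0,0,0]]]' 60; python3 - <<'E'
from h import *
find("w12.png",(277,205),.058,125,"circle",40)
go([0.643,0.14,0.2])
E
```

```text
t: 15.45
position: [0.618, 0.106, 0.1782]
tool_rot: [2.003, 0.369, -2.063]
ft_force: [1.3, -0.6, -0.2]
opening: 0.0855
w12.png centre [ 0.39   -0.2643] D mm 42.0 res mm 2.07 px [277.9 197.7]
w12.png centre [ 0.3838 -0.2662] D mm 28.3 res mm 0.27 px [277.2 205.9]
t 15.45 pos [0.618  0.106  0.1782] shift [-22.4 -23.6 -34.6] turn [0.  1.5 0.7] jaw yaw -69.8 q7 -1.71 F [ 1.3 -0.6 -0.2] open 0.0855
```

```bash
python3 -m creep '[[[0,-2,-12,-16,0,0.8,0.4],[0,-2,-5,-8,0,0.7,0.3],[0,0,0,0,0,0,0],[0,0,0,0,0,0,0]]]' 60; python3 - <<'E'
from h import *
go([0.643,0.14,0.2])
im=grab("wrist","w13.png")
E
```

```text
t: 15.85
position: [0.6319, 0.1391, 0.1731]
tool_rot: [2.015, 0.377, -2.037]
ft_force: [-1.2, 0.5, 0.1]
opening: 0.0854
t 15.85 pos [0.6319 0.1391 0.1731] shift [-27.    2.9 -10.4] turn [0.  0.6 0.4] jaw yaw -69.2 q7 -1.75 F [-1.2  0.5  0.1] open 0.0854
```

View pics/w13.png

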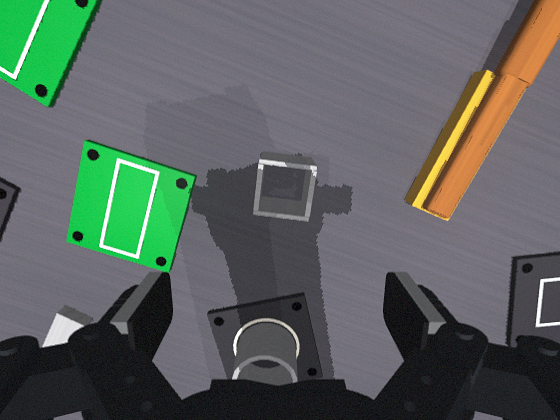

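The square tube's rim spans about (253–317, 160–221), and the big pipe stands on its plate below it.

```bash
python3 - <<'E'
from h import *
find("w13.png",(285,190),.05,118,"rect",45)
im=cv2.imread("pics/w13.png"); cv2.imwrite("pics/w13c.png",cv2.resize(im[140:240,235:335],None,fx=5,fy=5,interpolation=2))
E
```

```text
w13.png centre [0.6416 0.1373] size [44.9 45.2] long-axis yaw 103.7
w13.png centre [0.6415 0.1375] size [39.7 38.7] long-axis yaw 13.5
```

View pics/w13c.png

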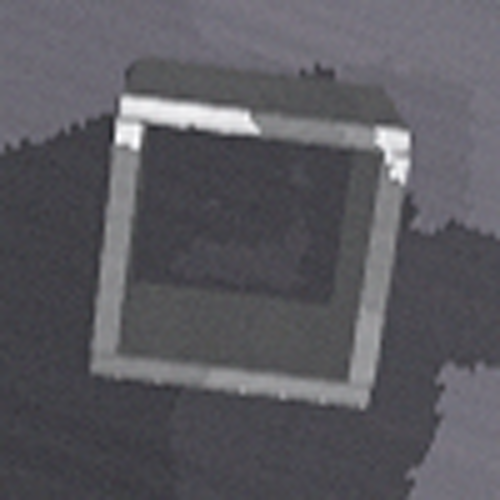

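```bash
python3 - <<'E'
from h import *
go([0.6416,0.1374,0.03],np.radians(-76.4))
E
```

```text
t 15.9 pos [0.6318 0.1387 0.1732] shift [143.1   5.7 -10.1] turn [7.1 0.6 0.4] jaw yaw -69.3 q7 -1.75 F [-0.3  0.3 -0.8] open 0.0857
```

```bash
python3 -m creep '[[[0,5,3,-5,3.5,0.4,0.2],[0,20,2,-4,3.5,0.2,0.2],[0,25,0,0,0,0,0],[0,20,0,0,0,0,0],[0,5,0,0,0,0,0],[0,0,0,0,0,0,0]]]' 60; python3 - <<'E'
from h import *
go([0.6416,0.1374,0.03],np.radians(-76.4))
im=grab("wrist","w14.png")
E
```

```text
t: 16.5
position: [0.6422, 0.1224, 0.0974]
tool_rot: [2.103, 0.223, -2.101]
ft_force: [-0.4, 0.9, -0.2]
opening: 0.0855
t 16.5 pos [0.6422 0.1224 0.0974] shift [ 67.3 -15.3  -2.7] turn [-1.  -0.  -0.5] jaw yaw -77.4 q7 -1.91 F [-0.4  0.9 -0.2] open 0.0855
```

View pics/w14.png

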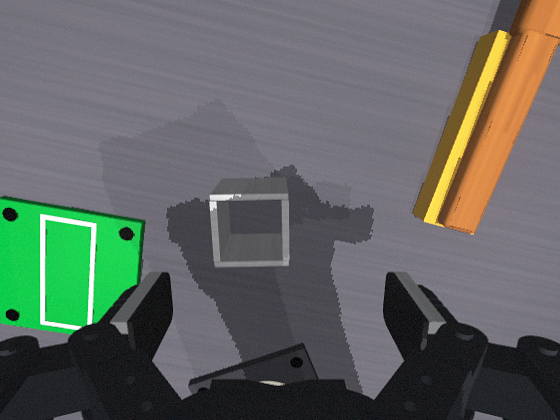

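The tube's rim is now at (210–289, 193–267), so the gripper sits 15 mm to its right and needs correcting.

```bash
python3 - <<'E'
from h import *
find("w14.png",(250,230),.05,125,"rect",48)
E
python3 -m creep '[[[0,-2,-12,-2,-1,0,-0.3],[0,0,-4,0,0,0,-0.2],[0,2,0,0,0,0,0]]]' 60; python3 - <<'E'
from h import *
go([0.6416,0.1374,0.03],np.radians(-76.4))
E
```

```text
w14.png centre [0.6415 0.1379] size [44.1 44.8] long-axis yaw 103.1
t: 16.85
position: [0.6427, 0.1395, 0.1014]
tool_rot: [2.102, 0.252, -2.091]
ft_force: [1.2, 0.6, 0.3]
opening: 0.0854
t 16.85 pos [0.6427 0.1395 0.1014] shift [71.4  1.9  1.9] turn [-0.  -0.3  0.1] jaw yaw -76.4 q7 -1.91 F [1.2 0.6 0.3] open 0.0854
```

```bash
python3 -m creep '[[[0,15,0,1,0,0,0],[0,20,0,1,0,0,0],[0,10,0,0,0,0,0],[0,0,0,0,0,0,0]]]' 60; python3 - <<'E'
from h import *
go([0.6416,0.1376,0.03],np.radians(-76.5))
E
```

```text
t: 17.25
position: [0.6414, 0.1404, 0.0544]
tool_rot: [2.104, 0.253, -2.087]
ft_force: [0.2, -0.4, -0.4]
opening: 0.0854
t 17.25 pos [0.6414 0.1404 0.0544] shift [24.4  2.7  0.7] turn [ 0.2 -0.5  0.1] jaw yaw -76.3 q7 -1.93 F [ 0.2 -0.4 -0.4] open 0.0854
```

```bash
python3 -m creep '[[[0,12,2,0,0,-0.3,0],[0,8,0.5,0,0,0,0],[0,2,0,0,0,0,0]]]' 60; python3 - <<'E'
from h import *
go([0.6416,0.1376,0.03],np.radians(-76.5))
E
```

```text
t: 17.55
position: [0.6426, 0.1378, 0.0309]
tool_rot: [2.098, 0.252, -2.093]
ft_force: [-0.0, -0.4, -0.1]
opening: 0.0855
t 17.55 pos [0.6426 0.1378 0.0309] shift [ 0.9 -0.   1. ] turn [ 0.2 -0.2  0. ] jaw yaw -76.3 q7 -1.94 F [-0.  -0.4 -0.1] open 0.0855
```

```bash
python3 -m creep '[[[0.3,0,0,0.8,0,0,0],[0.7,0,0,0,0,0,0],[0.7,0,0,0,0,0,0],[0.7,0,0,0,0,0,0],[0.7,0,0,0,0,0,0],[0.7,0,0,0,0,0,0]]]' 60; python3 - <<'E'
from h import *
go([0.6416,0.1376,0.03],np.radians(-76.5))
E
```

```text
t: 18.15
position: [0.642, 0.1377, 0.0314]
tool_rot: [2.099, 0.253, -2.092]
ft_force: [0.0, 0.3, -2.5]
opening: 0.0429
t 18.15 pos [0.642  0.1377 0.0314] shift [1.4 0.1 0.4] turn [ 0.2 -0.2  0.1] jaw yaw -76.3 q7 -1.94 F [ 0.   0.3 -2.5] open 0.0429
```

```bash
python3 -m creep '[[[0.7,-4,0,0,0,0,0],[0.7,-15,0,0,0,0,0],[0.7,-30,0,0,0,0,0],[0.7,-30,0,0,0,0,0],[0.7,-18,0,0,0,0,0],[0.7,-3,0,0,0,0,0]]]' 60; python3 - <<'E'
from h import *
go([0.564,-0.182,0.14])
E
```

```text
t: 18.75
position: [0.6403, 0.1374, 0.1371]
tool_rot: [2.095, 0.253, -2.095]
ft_force: [0.8, -0.3, -2.2]
opening: 0.0434
t 18.75 pos [0.6403 0.1374 0.1371] shift [ -3.3 292.2 149.8] turn [-0.  -0.   0.1] jaw yaw -76.3 q7 -1.88 F [ 0.8 -0.3 -2.2] open 0.0434
```

```bash
python3 -m creep '[[[0.7,0,20,10,0,0,0],[0.7,0,36,19,0,0,0],[0.7,0,40,20,0,0,0],[0.7,0,40,20,0,0,0],[0.7,0,40,20,0,0,0],[0.7,0,40,20,0,0,0],[0.7,0,34,18,0,0,0],[0.7,0,15,8,0,0,0],[0.7,0,3,2,0,0,0],[0.7,0,0,0,0,0,0]]]' 60; python3 - <<'E'
from h import *
go([0.564,-0.182,0.14])
im=grab("wrist","w15.png")
E
```

```text
t: 19.75
position: [0.5669, -0.163, 0.1358]
tool_rot: [2.096, 0.261, -2.093]
ft_force: [0.3, 0.4, -1.4]
opening: 0.0433
t 19.75 pos [ 0.5669 -0.163   0.1358] shift [-4.3 17.7  7.4] turn [-0.  -0.1  0.3] jaw yaw -76.0 q7 -1.37 F [ 0.3  0.4 -1.4] open 0.0433
```

View pics/w15.png

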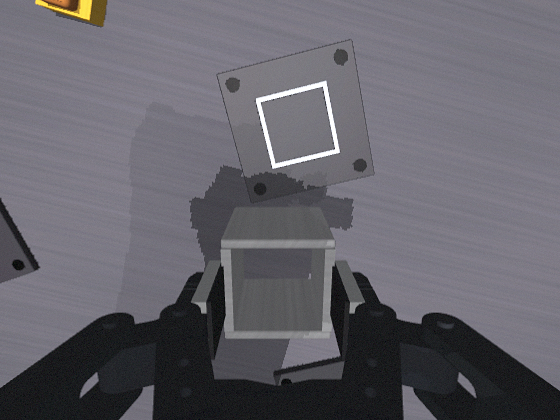

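The square outline is centred at (298,125), turned about 13° from the held tube at (277,288).

```bash
python3 - <<'E'
from h import *
find("w15.png",(298,125),.008,170,"rect",55)
c=cal("w15.png"); g=cv2.cvtColor(cv2.imread("pics/w15.png"),cv2.COLOR_BGR2GRAY); print(g[290,205:350:3],g[235:345:3,277])
find("w15.png",(277,290),.1358+.0186,125,"rect",60)
im=cv2.imread("pics/w15.png"); cv2.imwrite("pics/w15c.png",cv2.resize(im[220:350,210:350],None,fx=5,fy=4.6,interpolation=2))
E
```

```text
w15.png centre [ 0.6275 -0.164 ] size [53.8 53.5] long-axis yaw 27.5
w15.png centre [ 0.6276 -0.164 ] size [48.1 48.2] long-axis yaw 117.6
[ 91  97  20  20  26  18  18 139 139  97  83  80  84  90  90  90  91  91
  91  89  88  90  87  88  87  88  91  92  93  91  95  94  88  87  90  84
  89  87  91  92 138 140  49  19  23  20  19  99  92] [ 91  89 136 141 127  81  81  75  80  77  84  82  83  79  76  91  89  91
  90  90  95  88  91  90  89  91  91  90  88  91  92  90 118 139 140  76
  80]
w15.png centre [ 0.5641 -0.1655] size [49.9 47.3] long-axis yaw 14.6
```

View pics/w15c.png

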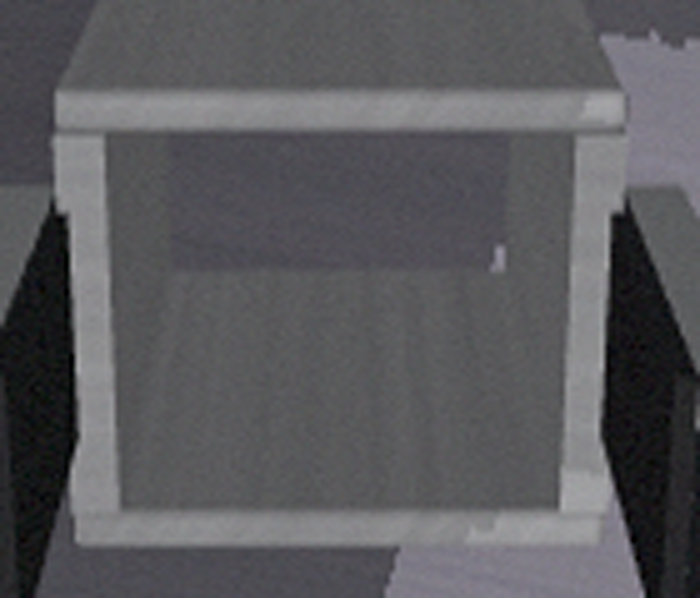

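```bash
python3 - <<'E'
from h import *
c=cal("w15.png"); q=np.array([(55,90),(627,90),(604,545),(76,545)],float)
uv=q/[5,4.6]+[210-.4,220-.4]; P=cast(c,uv,.1358+.0186)[:,:2]
print(P.mean(0).round(4)); 
for i in range(4):
    d=P[(i+1)%4]-P[i]; print(np.hypot(*d).round(4),np.degrees(np.arctan2(d[1],d[0])).round(1))
go([0.6275,-0.164,0.0394],np.radians(-62.4))
E
```

```text
[ 0.5667 -0.1639]
0.0444 -75.9
0.0444 -166.0
0.0446 104.1
0.0445 13.7
t 19.8 pos [ 0.5671 -0.1624  0.1359] shift [ 96.5  16.6 -58. ] turn [-13.6  -0.2   0.2] jaw yaw -76.0 q7 -1.37 F [-0.6 -0.4 -2.5] open 0.0436
```

```bash
python3 -m creep '[[[0.7,0,3,-15,-5,0,0],[0.7,5,3,-18,-5,0,0],[0.7,15,2,-12,-3,0,0],[0.7,15,0,-3,0,0,0],[0.7,5,0,0,0,0,0]]]' 60; python3 - <<'E'
from h import *
go([0.6275,-0.1631,0.0394],np.radians(-62.45))
E
```

```text
t: 20.3
position: [0.6193, -0.1413, 0.096]
tool_rot: [1.956, 0.497, -1.943]
ft_force: [-0.4, 0.3, -3.0]
opening: 0.0432
t 20.3 pos [ 0.6193 -0.1413  0.096 ] shift [56.5 23.5  3.5] turn [ 0.6 -0.5  0.4] jaw yaw -61.8 q7 -1.23 F [-0.4  0.3 -3. ] open 0.0432
```

```bash
python3 -m creep '[[[0.7,5,12,2,0.3,-0.3,0.2],[0.7,12,8,1,0.3,-0.2,0.2],[0.7,12,1,0,0,0,0],[0.7,4,0,0,0,0,0]]]' 60; python3 - <<'E'
from h import *
go([0.6275,-0.1631,0.0394],np.radians(-62.45))
E
```

```text
t: 20.7
position: [0.6258, -0.1619, 0.06]
tool_rot: [1.95, 0.476, -1.956]
ft_force: [-0.4, -0.0, -2.2]
opening: 0.0436
t 20.7 pos [ 0.6258 -0.1619  0.06  ] shift [20.6  1.8 -1. ] turn [-0.1  0.2 -0.1] jaw yaw -62.5 q7 -1.24 F [-0.4 -0.  -2.2] open 0.0436
```

```bash
python3 -m creep '[[[0.7,8,1.5,-1,0,0.1,0],[0.7,6,0,0,0,0,0]]]' 60; python3 - <<'E'
from h import *
go([0.6275,-0.1631,0.0394],np.radians(-62.45))
im=grab("wrist","w16.png")
E
```

```text
t: 20.9
position: [0.6271, -0.1637, 0.0449]
tool_rot: [1.953, 0.475, -1.955]
ft_force: [0.7, 0.4, -2.8]
opening: 0.0433
t 20.9 pos [ 0.6271 -0.1637  0.0449] shift [ 5.5 -0.4 -0.6] turn [-0.2  0.1 -0.1] jaw yaw -62.6 q7 -1.25 F [ 0.7  0.4 -2.8] open 0.0433
```

View pics/w16.png

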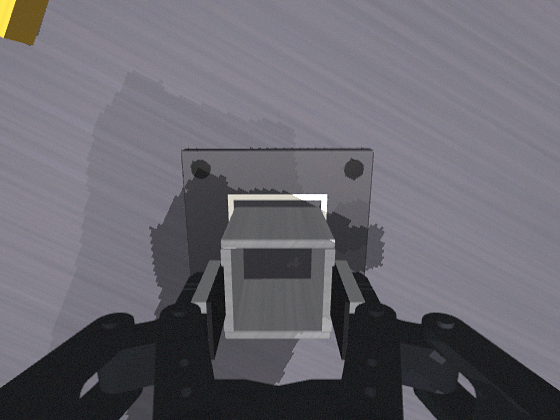

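The tube is square with the outline (far edge at (228–327,197)) and centred left to right. I'll lower it.

```bash
python3 -m creep '[[[0.7,3.5,-0.3,-0.6,0,0,0],[0.7,1.5,0,0,0,0,0]]]' 60; python3 - <<'E'
from h import *
go([0.6275,-0.1631,0.0394],np.radians(-62.45))
E
```

```text
t: 21.15
position: [0.6269, -0.1627, 0.0394]
tool_rot: [1.952, 0.475, -1.957]
ft_force: [-5.3, 0.8, 9.0]
opening: 0.0434
t 21.15 pos [ 0.6269 -0.1627  0.0394] shift [-0.   0.6 -0.3] turn [-0.2  0.2 -0. ] jaw yaw -62.6 q7 -1.25 F [-5.3  0.8  9. ] open 0.0434
```

```bash
python3 -m creep '[[[0,0,0,0,0,0,0],[0,0,0,0,0,0,0],[0,0,0,0,0,0,0],[0,0,0,0,0,0,0],[0,-10,0,0,0,0,0],[0,-30,0,0,0,0,0],[0,-40,0,0,0,0,0],[0,-35,0,0,0,0,0],[0,-10,0,0,0,0,0],[0,0,0,0,0,0,0]]]' 60; python3 - <<'E'
from h import *
go([0.42,0.29,0.18])
im=grab("wrist","w17.png")
E
```

```text
t: 22.15
position: [0.6289, -0.1616, 0.1736]
tool_rot: [1.955, 0.475, -1.951]
ft_force: [0.2, 0.0, -0.0]
opening: 0.0855
t 22.15 pos [ 0.6289 -0.1616  0.1736] shift [  -7.7 -497.   -23.1] turn [ 0.  -0.1 -0.2] jaw yaw -62.5 q7 -1.17 F [ 0.2  0.  -0. ] open 0.0855
```

View pics/w17.png

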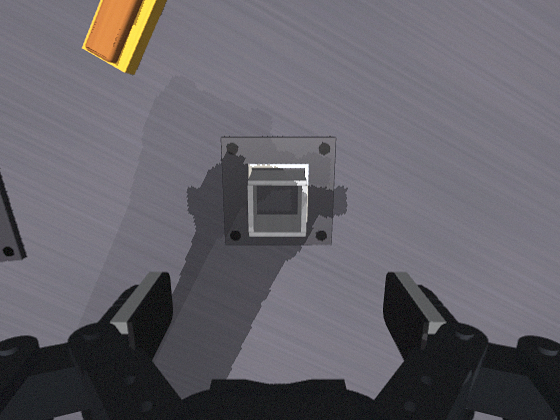

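```bash
python3 -m creep '[[[0,0,-20,-1,0,0,0],[0,0,-38,-2,0,0,0],[0,0,-45,-2,0,0,0],[0,0,-45,-2,0,0,0],[0,0,-45,-2,0,0,0],[0,0,-45,-2,0,0,0],[0,0,-45,-2,0,0,0],[0,0,-45,-2,0,0,0],[0,0,-45,-2,0,0,0],[0,0,-40,-2,0,0,0]]]' 60; python3 - <<'E'
from h import *
go([0.42,0.29,0.18])
E
```

```text
t: 23.2
position: [0.4437, 0.2159, 0.1575]
tool_rot: [1.944, 0.462, -1.984]
ft_force: [-0.1, 0.7, 0.2]
opening: 0.0857
t 23.2 pos [0.4437 0.2159 0.1575] shift [-22.4 -77.  -11.4] turn [0.  1.1 0.3] jaw yaw -63.5 q7 -1.91 F [-0.1  0.7  0.2] open 0.0857
```

```bash
python3 -m creep '[[[0,0,-15,0,-8.5,0,0],[0,0,0,0,-8.5,0,0],[0,0,0,0,-8.5,0,0],[0,0,0,0,-8.5,0,0],[0,0,0,0,-8.5,0,0],[0,0,0,0,-8.5,0,0],[0,0,0,0,-8.5,0,0],[0,0,0,0,-8.5,0,0],[0,0,0,0,-8.5,0,0],[0,0,0,0,-8.5,0,0]]]' 60; python3 - <<'E'
from h import *
go([0.42,0.29,0.18],np.radians(82))
E
```

```text
t: 24.2
position: [0.4209, 0.2338, 0.145]
tool_rot: [0.892, 1.403, -0.941]
ft_force: [-0.4, -0.9, 0.0]
opening: 0.0851
t 24.2 pos [0.4209 0.2338 0.145 ] shift [-35.4  19.4 -52.5] turn [-59.3  -1.7   1.9] jaw yaw 22.7 q7 -0.66 F [-0.4 -0.9  0. ] open 0.0851
```

```bash
python3 -m creep '[[[0,-10,0,0,-8.4,-0.3,0.3],[0,-10,0,0,-8.4,-0.3,0.3],[0,-10,0,0,-8.4,-0.3,0.3],[0,-5,0,0,-8.4,-0.3,0.3],[0,0,0,0,-8.4,0,0],[0,0,0,0,-8,0,0],[0,0,0,0,-4,0,0],[0,0,0,0,0,0,0]]]' 60; python3 - <<'E'
from h import *
go([0.42,0.29,0.18],np.radians(82))
im=grab("wrist","w18.png")
E
```

```text
t: 25.0
position: [0.4145, 0.2299, 0.1705]
tool_rot: [0.148, 1.596, -0.171]
ft_force: [-0.7, 0.8, -0.4]
opening: 0.0855
t 25.0 pos [0.4145 0.2299 0.1705] shift [-10.4  59.8  -7. ] turn [-3.6 -1.7  1. ] jaw yaw 78.4 q7 0.17 F [-0.7  0.8 -0.4] open 0.0855
```

View pics/w18.png

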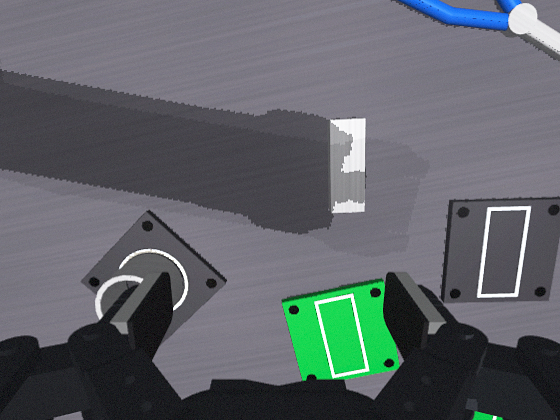

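The bar spans about (330–366, 118–213), the dark oblong plate is at (502,250), and the green decoy is at (345,330).

```bash
python3 - <<'E'
from h import *
find("w18.png",(348,165),.016,128,"rect",58)
find("w18.png",(503,250),.008,170,"rect",50)
c=cal("w18.png")
g=cv2.cvtColor(cv2.imread("pics/w18.png"),cv2.COLOR_BGR2GRAY); print(g[200,320:380:3],g[130,320:380:3])
im=cv2.imread("pics/w18.png"); cv2.imwrite("pics/w18c.png",cv2.resize(im[105:225,310:390],None,fx=5,fy=5,interpolation=2))
E
```

```text
w18.png centre [0.3979 0.2902] size [29.5 81.3] long-axis yaw 171.7
w18.png centre [0.5063 0.4191] size [38.8 89. ] long-axis yaw 170.4
w18.png centre [0.5063 0.419 ] size [33.1 83.4] long-axis yaw 170.3
[ 71  73  74  86 142 133 138 138 142 130 188 139 137 136 138 112 114 113
 113 114] [ 87  85  81  88 168 170 165 236 251 246 245 249 247 247 245 183 130 128
 128 127]
```

View pics/w18c.png

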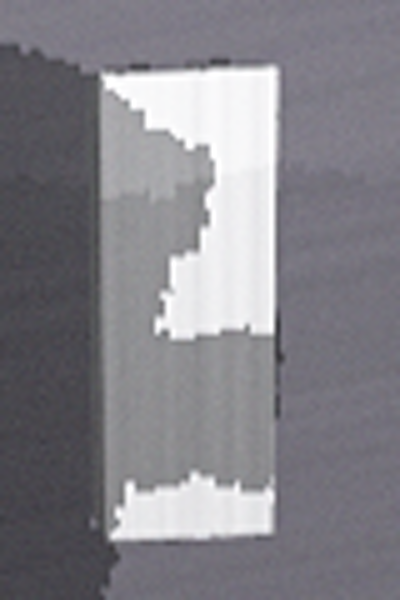

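```bash
python3 - <<'E'
from h import *
go([0.3979,0.2902,0.1],np.radians(81.7))
E
python3 -m creep '[[[0,10,20,-7,-1.5,-0.8,0.5],[0,20,25,-9,-1.5,-0.6,0.4],[0,20,10,-4,-0.3,-0.3,0],[0,15,0,0,0,0,0],[0,0,0,0,0,0,0]]]' 60; python3 - <<'E'
from h import *
go([0.3979,0.2902,0.018],np.radians(81.7))
im=grab("wrist","w19.png")
E
```

```text
t 25.05 pos [0.4144 0.2298 0.1705] shift [ 70.3  57.1 -26.4] turn [-3.4 -1.7  1. ] jaw yaw 78.3 q7 0.16 F [-0.4 -0.4 -0.4] open 0.0857
t: 25.55
position: [0.4035, 0.287, 0.1005]
tool_rot: [0.121, 1.569, -0.126]
ft_force: [0.7, -0.1, 1.2]
opening: 0.0854
t 25.55 pos [0.4035 0.287  0.1005] shift [82.5  2.5 -5.9] turn [-0.7 -0.1  0.2] jaw yaw 81.0 q7 0.02 F [ 0.7 -0.1  1.2] open 0.0854
```

View pics/w19.png

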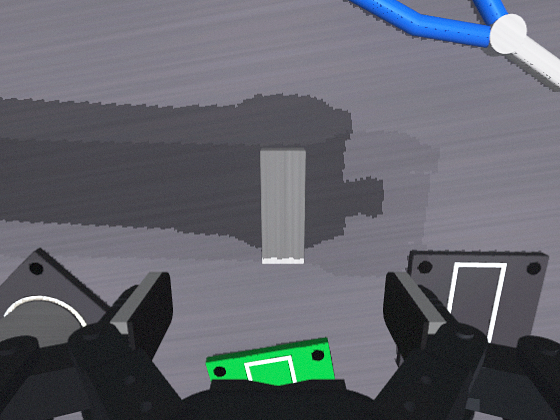

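The bar spans (261–306, 149–264), centred between the fingers and in line with them.

```bash
python3 - <<'E'
from h import *
find("w19.png",(283,206),.016,125,"rect",65)
E
python3 -m creep '[[[0,15,1,-3,-0.4,0,0],[0,25,1,-2,-0.3,0,0],[0,20,0,0,0,0,0],[0,5,0,0,0,0,0]]]' 60; python3 - <<'E'
from h import *
go([0.3979,0.2902,0.018],np.radians(81.7))
E
```

```text
w19.png centre [0.3988 0.2758] size [63.1 84. ] long-axis yaw 171.1
t: 26.0
position: [0.4022, 0.2889, 0.0354]
tool_rot: [0.119, 1.565, -0.119]
ft_force: [-0.5, -0.2, 0.5]
opening: 0.0851
t 26.0 pos [0.4022 0.2889 0.0354] shift [17.4  0.6 -4.5] turn [-0.4  0.1 -0. ] jaw yaw 81.3 q7 -0.07 F [-0.5 -0.2  0.5] open 0.0851
```

```bash
python3 -m creep '[[[0,8,0.5,-4,-0.3,0,0],[0,4,0,-1,0,0,0],[0,2,0,0,0,0,0]]]' 60; python3 - <<'E'
from h import *
go([0.3984,0.2902,0.019],np.radians(81.7))
E
```

```text
t: 26.3
position: [0.3976, 0.2899, 0.0211]
tool_rot: [0.116, 1.565, -0.116]
ft_force: [0.5, 1.2, 0.7]
opening: 0.0854
t 26.3 pos [0.3976 0.2899 0.0211] shift [2.1 0.5 0.7] turn [-0.2  0.2 -0. ] jaw yaw 81.5 q7 -0.09 F [0.5 1.2 0.7] open 0.0854
```

```bash
python3 -m creep '[[[0,1.5,0,0.7,0,0,0],[0.5,1,0,0,0,0,0],[0.85,0,0,0,0,0,0],[0.85,0,0,0,0,0,0],[0.85,0,0,0,0,0,0],[0.85,0,0,0,0,0,0],[0.85,0,0,0,0,0,0]]]' 60; python3 - <<'E'
from h import *
go([0.3984,0.2902,0.019],np.radians(81.7))
E
```

```text
t: 27.0
position: [0.3998, 0.2905, 0.0201]
tool_rot: [0.118, 1.562, -0.115]
ft_force: [0.2, -0.7, 0.0]
opening: 0.0126
t 27.0 pos [0.3998 0.2905 0.0201] shift [ 1.1 -0.5 -1.4] turn [-0.2  0.3 -0.1] jaw yaw 81.5 q7 -0.09 F [ 0.2 -0.7  0. ] open 0.0126
```

Opening of 12.6 mm means the bar isn't between the pads, so I'll look before doing anything else.

```bash
python3 - <<'E'
from h import *
im=grab("wrist","w20.png"); im=grab("side","s20.png"); im=grab("top","t20.png")
E
```

```text
(no output)
```

View pics/w20.png

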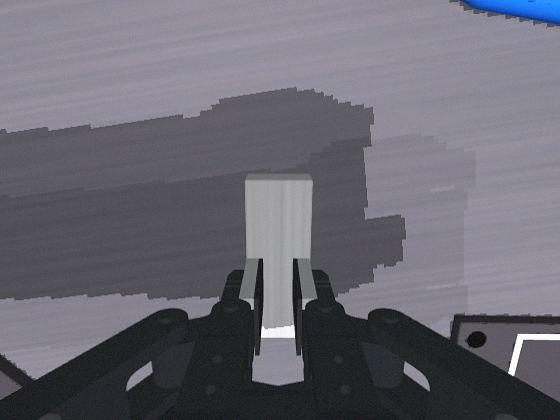

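View pics/s20.png

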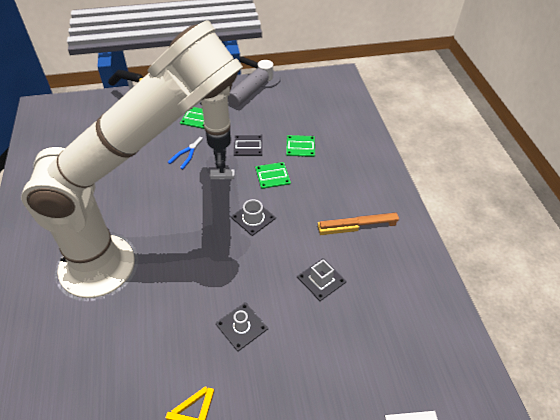

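The pads shut on top of the bar. At this opening the fingertips stand higher than I assumed, and the bar hasn't moved. I'll open up, go lower and feel for the bench.

```bash
python3 -m creep '[[[0.4,-3,0,0,0,0,0],[0.4,-2,0,0,0,0,0],[0.4,0,0,-1,0,0,0],[0.4,0,0,0,0,0,0]]]' 60; python3 - <<'E'
from h import *
go([0.3990,0.2902,0.012],np.radians(81.7))
im=grab("wrist","w21.png")
E
```

```text
t: 27.55
position: [0.3986, 0.2908, 0.0256]
tool_rot: [0.118, 1.562, -0.115]
ft_force: [-0.0, -0.2, -0.7]
opening: 0.0513
t 27.55 pos [0.3986 0.2908 0.0256] shift [13.6 -0.5  0.4] turn [-0.2  0.3 -0.2] jaw yaw 81.5 q7 -0.09 F [-0.  -0.2 -0.7] open 0.0513
```

View pics/w21.png

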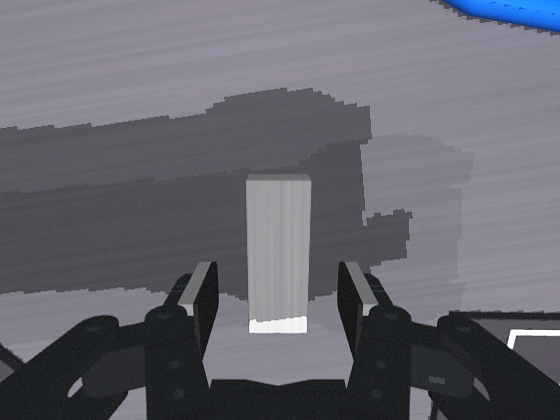

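```bash
python3 - <<'E'
from h import *
c=cal("w21.png"); q=np.array([(247.5,180),(310.5,180),(307,333),(249,333)],float)
P=cast(c,q,.016)[:,:2]; print(P.round(4),P.mean(0).round(4))
E
python3 -m creep '[[[0.4,6,-0.5,0.4,0,0,0],[0.4,5,0,0,0,0,0]]]' 60; python3 - <<'E'
from h import *
go([0.3990,0.2902,0.012],np.radians(81.7))
E
```

```text
[[0.3568 0.2827]
 [0.361  0.3106]
 [0.4398 0.2992]
 [0.4353 0.2698]] [0.3982 0.2906]
t: 27.8
position: [0.3997, 0.2904, 0.0143]
tool_rot: [0.119, 1.561, -0.114]
ft_force: [-0.4, 0.2, -0.2]
opening: 0.0511
t 27.8 pos [0.3997 0.2904 0.0143] shift [ 2.3 -0.3 -0.6] turn [-0.2  0.4 -0.2] jaw yaw 81.5 q7 -0.1 F [-0.4  0.2 -0.2] open 0.0511
```

```bash
python3 -m creep '[[[0.4,3,0,-1,0,0.2,-0.1],[0.4,1.5,0,0,0,0,0]]]' 60; python3 - <<'E'
from h import *
go([0.3984,0.2905,0.010],np.radians(81.7))
E
```

```text
t: 28.0
position: [0.3982, 0.2901, 0.0085]
tool_rot: [0.117, 1.566, -0.116]
ft_force: [-0.0, -0.6, 0.5]
opening: 0.0511
t 28.0 pos [0.3982 0.2901 0.0085] shift [-1.5  0.5  0.2] turn [-0.2  0.1 -0. ] jaw yaw 81.5 q7 -0.11 F [-0.  -0.6  0.5] open 0.0511
```

```bash
python3 -m creep '[[[0.5,-1,0,0,0,0,0],[0.75,0,0,0,0,0,0],[0.75,0,0,0,0,0,0],[0.75,0,0,0,0,0,0],[0.75,0,0,0,0,0,0]]]' 60; python3 - <<'E'
from h import *
go([0.3984,0.2905,0.010],np.radians(81.7))
E
```

```text
t: 28.5
position: [0.3979, 0.2904, 0.0094]
tool_rot: [0.117, 1.566, -0.116]
ft_force: [1.1, -0.6, 0.1]
opening: 0.0213
t 28.5 pos [0.3979 0.2904 0.0094] shift [-0.6  0.2  0.5] turn [-0.2  0.1 -0. ] jaw yaw 81.5 q7 -0.11 F [ 1.1 -0.6  0.1] open 0.0213
```

```bash
python3 - <<'E'
from h import *
im=grab("wrist","w22.png"); cv2.imwrite("pics/w22c.png",cv2.resize(im[230:370,200:360,::-1],None,fx=5,fy=4.2,interpolation=2))
E
```

```text
(no output)
```

View pics/w22c.png

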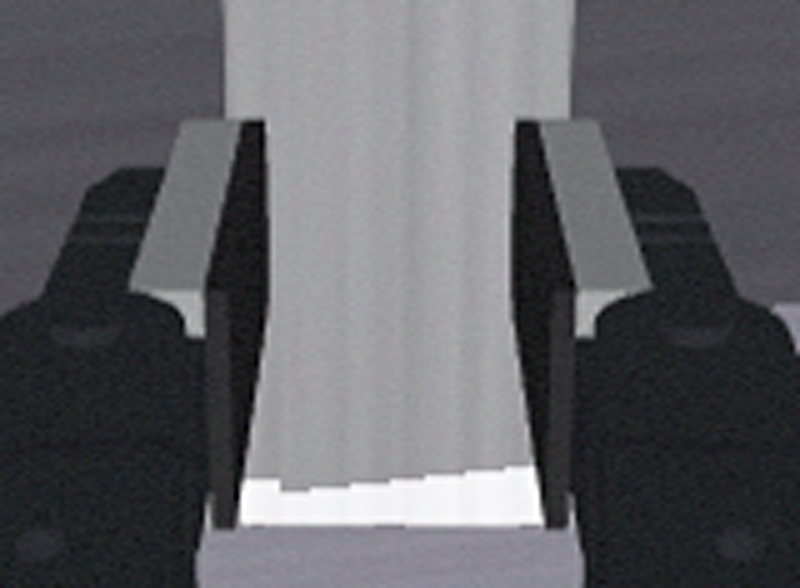

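```bash
python3 - <<'E'
from h import *
c=cal("w22.png"); o,M=pose()
for x in (-.04,-.024,-.014,-.005,.005,.014):
  for z in(-.011,.011):
    p=proj(c,[o['position']+M@[x,.0107,z]])[0]; print(x,z,((p-[200,230])*[5,4.2]).round(0))
print("bar", [((p-[200,230])*[5,4.2]).round(0) for p in proj(c,[[.3582,.2816,.016],[.362,.311,.016],[.4378,.2696,.016]])])
E
```

```text
-0.04 -0.011 [555. 263.]
-0.04 0.011 [547. 495.]
-0.024 -0.011 [536. 177.]
-0.024 0.011 [530. 388.]
-0.014 -0.011 [527. 132.]
-0.014 0.011 [521. 331.]
-0.005 -0.011 [519.  96.]
-0.005 0.011 [514. 287.]
0.005 -0.011 [512.  61.]
0.005 0.011 [507. 242.]
0.014 -0.011 [505.  32.]
0.014 0.011 [501. 206.]
bar [array([ 218., -156.]), array([ 581., -162.]), array([239., 544.])]
```

```bash
python3 - <<'E'
from h import *
c=cal("w22.png"); T=vision.camera_info("wrist")['T_tool_cam']
cc=dict(K=c['K'],D=c['D'],T=T)
for op,names in ((.0854,"w2"),(.0513,"w21"),(.0213,"w22"),(.0126,"w20")):
  print(names)
  for x in (-.03,-.02,-.011,-.005,.005,.014):
    print(x,proj(cc,[[x,-op/2,-.011],[x,-op/2,.011]]).round(0).tolist())
ims=[cv2.resize(cv2.imread(f"pics/{n}.png")[240:380,80:290],None,fx=2,fy=2,interpolation=2) for n in("w2","w21","w22")]
cv2.imwrite("pics/pads.png",np.vstack([np.hstack(ims[:2])[:280,:800],]))
E
```

```text
w2
-0.03 [[163.0, 279.0], [168.0, 331.0]]
-0.02 [[171.0, 267.0], [175.0, 317.0]]
-0.011 [[177.0, 258.0], [181.0, 305.0]]
-0.005 [[181.0, 253.0], [184.0, 298.0]]
0.005 [[186.0, 244.0], [190.0, 287.0]]
0.014 [[191.0, 238.0], [194.0, 279.0]]
w21
-0.03 [[209.0, 279.0], [213.0, 331.0]]
-0.02 [[214.0, 268.0], [217.0, 317.0]]
-0.011 [[218.0, 258.0], [220.0, 305.0]]
-0.005 [[220.0, 253.0], [222.0, 298.0]]
0.005 [[223.0, 244.0], [225.0, 288.0]]
0.014 [[226.0, 238.0], [228.0, 279.0]]
w22
-0.03 [[250.0, 279.0], [252.0, 331.0]]
-0.02 [[252.0, 268.0], [253.0, 317.0]]
-0.011 [[254.0, 258.0], [255.0, 305.0]]
-0.005 [[255.0, 253.0], [255.0, 298.0]]
0.005 [[256.0, 244.0], [257.0, 288.0]]
0.014 [[257.0, 238.0], [258.0, 279.0]]
w20
-0.03 [[262.0, 279.0], [263.0, 331.0]]
-0.02 [[263.0, 268.0], [264.0, 317.0]]
-0.011 [[264.0, 258.0], [265.0, 305.0]]
-0.005 [[265.0, 253.0], [265.0, 298.0]]
0.005 [[265.0, 244.0], [266.0, 288.0]]
0.014 [[266.0, 238.0], [266.0, 279.0]]
```

View pics/pads.png

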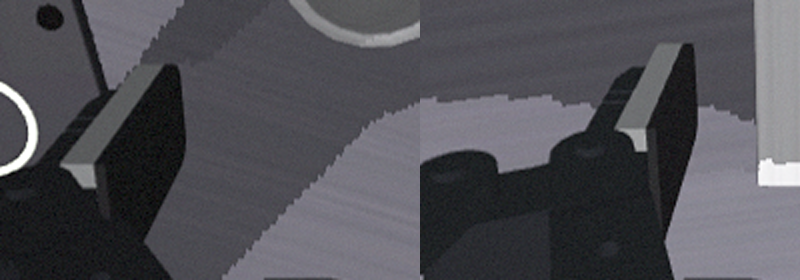

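The pad-tip edges (x≈216, y≈261–303 in w21) project to tool x ≈ −11 mm. So the tips are really behind the TCP and stood about 4 mm above the bar, which is why it never resisted. I'll reopen and descend in small steps, watching the force.

```bash
python3 -m creep '[[[0.4,0,0,0,0,0,0],[0.4,0,0,0,0,0,0],[0.4,0,0,0,0,0,0],[0.4,4,0,0,0,0,0],[0.4,3,0,0,0,0,0],[0.4,0,0,0,0,0,0]]]' 60; python3 - <<'E'
from h import *
go([0.3984,0.2905,-0.006],np.radians(81.7))
E
```

```text
t: 29.15
position: [0.3981, 0.2902, 0.0019]
tool_rot: [0.117, 1.566, -0.116]
ft_force: [-0.2, 0.5, 0.7]
opening: 0.0513
t 29.15 pos [0.3981 0.2902 0.0019] shift [7.9 0.4 0.2] turn [-0.2  0.1 -0. ] jaw yaw 81.5 q7 -0.12 F [-0.2  0.5  0.7] open 0.0513
```

```bash
python3 -m creep '[[[0.4,3,0,0,0,0,0],[0.4,2,0,0,0,0,0],[0.4,0,0,0,0,0,0]]]' 60; python3 - <<'E'
from h import *
go([0.3984,0.2905,-0.006],np.radians(81.7))
E
```

```text
t: 29.45
position: [0.3979, 0.2901, -0.0038]
tool_rot: [0.117, 1.566, -0.116]
ft_force: [0.5, -0.2, 0.1]
opening: 0.0512
t 29.45 pos [ 0.3979  0.2901 -0.0038] shift [2.2 0.5 0.4] turn [-0.2  0.1 -0. ] jaw yaw 81.5 q7 -0.12 F [ 0.5 -0.2  0.1] open 0.0512
```

```bash
python3 -m creep '[[[0.5,0,0,0,0,0,0],[0.8,0,0,0,0,0,0],[0.8,0,0,0,0,0,0],[0.8,0,0,0,0,0,0],[0.8,0,0,0,0,0,0],[0.8,0,0,0,0,0,0]]]' 70; python3 - <<'E'
from h import *
go([0.3984,0.2905,-0.006],np.radians(81.7))
E
```

```text
t: 30.05
position: [0.3979, 0.2904, -0.0035]
tool_rot: [0.117, 1.566, -0.116]
ft_force: [0.8, -1.0, 0.6]
opening: 0.0283
t 30.05 pos [ 0.3979  0.2904 -0.0035] shift [2.6 0.1 0.5] turn [-0.2  0.1 -0. ] jaw yaw 81.5 q7 -0.12 F [ 0.8 -1.   0.6] open 0.0283
```

Gripped: the opening stopped at 28.3 mm. I'll lift it and go where the outline shows beyond the held bar.

```bash
python3 -m creep '[[[0.8,-4,0,0,0,0,0],[0.8,-15,0,0,0,0,0],[0.8,-30,0,0,0,0,0],[0.8,-35,0,0,0,0,0],[0.8,-25,0,0,0,0,0],[0.8,-5,0,0,0,0,0]]]' 70; python3 - <<'E'
from h import *
go([0.600,0.407,0.12])
E
```

```text
t: 30.65
position: [0.3955, 0.2885, 0.1123]
tool_rot: [0.113, 1.572, -0.118]
ft_force: [-0.3, 0.3, -2.4]
opening: 0.0282
t 30.65 pos [0.3955 0.2885 0.1123] shift [ -9.  147.2 184.9] turn [-0.  -0.2  0.2] jaw yaw 81.6 q7 0.03 F [-0.3  0.3 -2.4] open 0.0282
```

```bash
python3 -m creep '[[[0.8,-2,15,18,0,0,0],[0.8,-3,22,27,0,0,0],[0.8,-3,26,33,0,0,0],[0.8,-2,26,33,0,0,0],[0.8,0,24,30,0,0,0],[0.8,0,18,22,0,0,0],[0.8,0,6,8,0,0,0],[0.8,0,0,0,0,0,0]]]' 70; python3 - <<'E'
from h import *
go([0.600,0.407,0.12],np.radians(80.35))
im=grab("wrist","w23.png")
E
```

```text
t: 31.45
position: [0.5893, 0.3958, 0.1085]
tool_rot: [0.102, 1.575, -0.131]
ft_force: [1.0, -1.3, -2.3]
opening: 0.028
t 31.45 pos [0.5893 0.3958 0.1085] shift [-11.8  12.4   8.8] turn [ 1.1 -0.4  1.1] jaw yaw 81.5 q7 0.23 F [ 1.  -1.3 -2.3] open 0.028
```

View pics/w23.png

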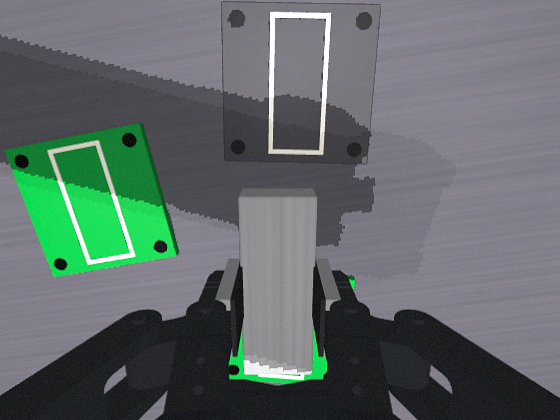

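The dark plate's oblong spans (270–330, 13–153). The held bar covers (240–316, 190–375), with green plates at lower left and below, which aren't the target.

```bash
python3 - <<'E'
from h import *
find("w23.png",(300,82),.008,155,"rect",80)
im=cv2.imread("pics/w23.png"); cv2.imwrite("pics/w23c.png",cv2.resize(im[180:390,210:340],None,fx=4,fy=2.8,interpolation=2))
E
```

```text
w23.png centre [0.506 0.419] size [38.4 88.4] long-axis yaw 170.3
w23.png centre [0.5063 0.4189] size [33.3 83.1] long-axis yaw 170.4
```

View pics/w23c.png

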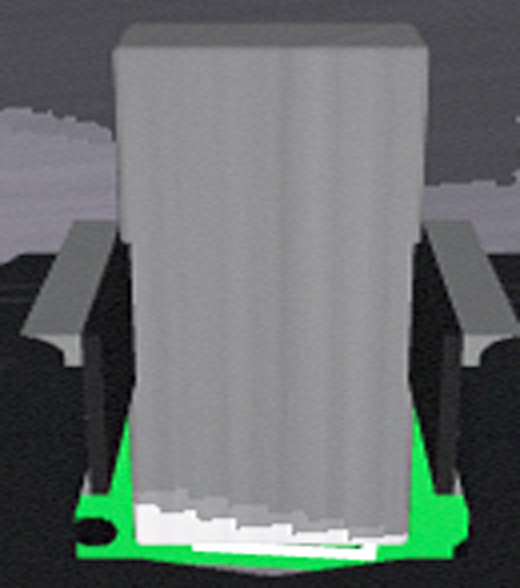

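```bash
python3 - <<'E'
from h import *
c=cal("w23.png"); o,M=pose(); q=np.array([(114,48),(428,48),(407,541),(135,541)],float)
P=cast(c,q/[4,2.8]+[209.6,179.6],.1085+.0195)[:,:2]; m=P.mean(0); print(P.round(4),m.round(4),[np.hypot(*(P[(i+1)%4]-P[i])).round(4) for i in range(4)])
d=(P[3]+P[2]-P[0]-P[1]); print("bar yaw",np.degrees(np.arctan2(d[1],d[0])))
dt=M.T@np.r_[m-[.5893,.3958],0]*1000; print("tool offset",dt.round(2))
y=np.radians(80.35); Y=np.array([np.cos(y),np.sin(y)]); Z=np.array([Y[1],-Y[0]])
t=np.array([.5062,.4190])-dt[1]/1000*Y-dt[2]/1000*Z; print("target",t.round(4)); go([*t,.0045],y)
E
```

```text
[[0.5483 0.3867]
 [0.5525 0.4157]
 [0.6297 0.4042]
 [0.6259 0.375 ]] [0.5891 0.3954] [np.float64(0.0293), np.float64(0.0781), np.float64(0.0295), np.float64(0.0784)]
bar yaw -8.500995592862326
tool offset [ 0.01 -0.44 -0.15]
target [0.5064 0.4194]
t 31.5 pos [0.5884 0.3953 0.1083] shift [104.2  13.8 -83.9] turn [ 1.2 -0.4  1.1] jaw yaw 81.5 q7 0.23 F [ 0.2  0.6 -3. ] open 0.028
```

```bash
python3 -m creep '[[[0.8,0,3,-18,0.6,-0.2,0.5],[0.8,10,4,-28,0.6,-0.2,0.5],[0.8,15,3,-22,0.2,0,0.2],[0.8,15,1,-8,0,0,0],[0.8,5,0,0,0,0,0],[0.8,0,0,0,0,0,0]]]' 70; python3 - <<'E'
from h import *
go([0.5064,0.4194,0.0045],np.radians(80.35))
E
```

```text
t: 32.1
position: [0.5095, 0.413, 0.0575]
tool_rot: [0.131, 1.569, -0.14]
ft_force: [0.5, 0.4, -2.1]
opening: 0.0276
t 32.1 pos [0.5095 0.413  0.0575] shift [52.9  6.1 -4.1] turn [-0.3 -0.1  0.3] jaw yaw 80.1 q7 0.03 F [ 0.5  0.4 -2.1] open 0.0276
```

```bash
python3 -m creep '[[[0.8,8,4,-3,-0.2,0,0.2],[0.8,15,2,-1,0,0,0],[0.8,10,0,0,0,0,0],[0.8,3,0,0,0,0,0]]]' 70; python3 - <<'E'
from h import *
go([0.5064,0.4194,0.0045],np.radians(80.35))
E
```

```text
t: 32.5
position: [0.5107, 0.419, 0.0193]
tool_rot: [0.136, 1.565, -0.138]
ft_force: [1.2, 0.1, -1.8]
opening: 0.0279
t 32.5 pos [0.5107 0.419  0.0193] shift [14.8 -0.4 -4.4] turn [-0.3  0.1  0.1] jaw yaw 80.0 q7 0.01 F [ 1.2  0.1 -1.8] open 0.0279
```

```bash
python3 -m creep '[[[0.8,4,-0.4,-4,-0.3,0,0],[0.8,3,0,-1,0,0,0],[0.8,1,0,0,0,0,0]]]' 70; python3 - <<'E'
from h import *
go([0.5064,0.4194,0.0045],np.radians(80.35))
im=grab("wrist","w24.png")
E
```

```text
t: 32.8
position: [0.5055, 0.4193, 0.0098]
tool_rot: [0.132, 1.566, -0.134]
ft_force: [0.5, -0.0, -1.9]
opening: 0.0279
t 32.8 pos [0.5055 0.4193 0.0098] shift [5.3 0.3 0.9] turn [-0.1  0.   0.1] jaw yaw 80.3 q7 -0.0 F [ 0.5 -0.  -1.9] open 0.0279
```

View pics/w24.png

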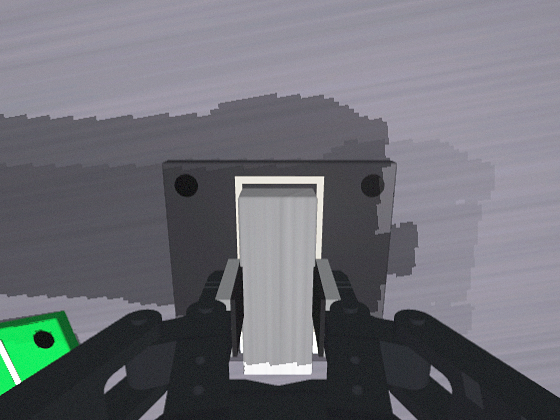

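The bar is over the oblong, about 2 px (roughly 1 mm) left of centre. I'll nudge and lower.

```bash
python3 -m creep '[[[0.8,3,0.8,0.8,0,0,0],[0.8,1,0,0,0,0,0]]]' 70; python3 - <<'E'
from h import *
go([0.5064,0.4200,0.0045],np.radians(80.35))
E
```

```text
t: 33.05
position: [0.5069, 0.4203, 0.0062]
tool_rot: [0.132, 1.565, -0.133]
ft_force: [-0.3, -0.6, -2.6]
opening: 0.0284
t 33.05 pos [0.5069 0.4203 0.0062] shift [ 1.7 -0.4 -0.4] turn [-0.   0.1  0. ] jaw yaw 80.3 q7 -0.0 F [-0.3 -0.6 -2.6] open 0.0284
```

```bash
python3 -m creep '[[[0.8,1.2,-0.3,-0.4,0,0,0],[0.8,0.5,0,0,0,0,0]]]' 70; python3 - <<'E'
from h import *
go([0.5064,0.4200,0.0045],np.radians(80.35))
E
```

```text
t: 33.25
position: [0.5067, 0.4202, 0.0047]
tool_rot: [0.133, 1.565, -0.133]
ft_force: [-0.0, 0.7, -3.0]
opening: 0.0278
t 33.25 pos [0.5067 0.4202 0.0047] shift [ 0.2 -0.3 -0.3] turn [-0.1  0.1  0. ] jaw yaw 80.3 q7 -0.01 F [-0.   0.7 -3. ] open 0.0278
```

```bash
python3 -m creep '[[[0.8,1,-0.2,-0.3,0,0,0],[0.8,0.5,0,0,0,0,0]]]' 70; python3 - <<'E'
from h import *
go([0.5064,0.4200,0.0045],np.radians(80.35))
E
```

```text
t: 33.45
position: [0.5068, 0.4203, 0.0046]
tool_rot: [0.133, 1.564, -0.133]
ft_force: [-1.5, -1.4, 1.1]
opening: 0.0277
t 33.45 pos [0.5068 0.4203 0.0046] shift [ 0.1 -0.3 -0.3] turn [-0.1  0.2 -0. ] jaw yaw 80.3 q7 -0.01 F [-1.5 -1.4  1.1] open 0.0277
```

```bash
python3 -m creep '[[[0.3,0,0,0,0,0,0],[0.3,0,0,0,0,0,0],[0.3,0,0,0,0,0,0],[0.3,0,0,0,0,0,0],[0.3,-10,0,0,0,0,0],[0.3,-30,0,0,0,0,0],[0.3,-40,0,0,0,0,0],[0.3,-40,0,0,0,0,0],[0.3,-15,0,8,0,0,0],[0.3,0,0,0,0,0,0]]]' 60; python3 - <<'E'
from h import *
go([0.5064,0.4200,0.15],np.radians(80.35))
im=grab("wrist","w25.png")
E
```

```text
t: 34.45
position: [0.514, 0.4198, 0.1467]
tool_rot: [0.133, 1.564, -0.131]
ft_force: [0.4, 1.0, -0.0]
opening: 0.06
t 34.45 pos [0.514  0.4198 0.1467] shift [-3.4 -1.1 -7.5] turn [ 0.   0.1 -0.1] jaw yaw 80.4 q7 0.09 F [ 0.4  1.  -0. ] open 0.06
```

View pics/w25.png

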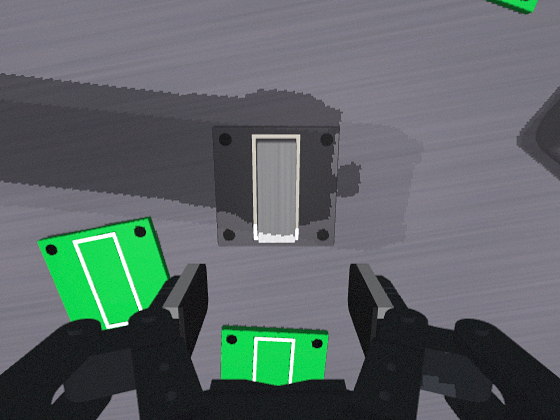

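```bash
python3 - <<'E'
from h import *
im=cv2.imread("pics/w25.png"); cv2.imwrite("pics/w25c.png",cv2.resize(im[125:255,235:320],None,fx=5,fy=4.6,interpolation=2))
E
```

```text
(no output)
```

View pics/w25c.png

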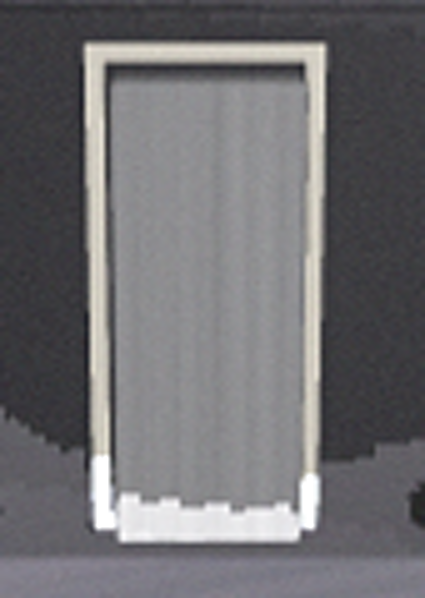

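```bash
python3 - <<'E'
from h import *
c=cal("w25.png")
def f(q,z):
    P=cast(c,np.array(q,float)/[5,4.6]+[234.6,124.6],z)[:,:2]; m=P.mean(0); d=P[3]+P[2]-P[0]-P[1]
    print(m.round(4),[np.hypot(*(P[(i+1)%4]-P[i])).round(4) for i in range(4)],np.degrees(np.arctan2(d[1],d[0])).round(2))
f([(110,80),(307,80),(299,543),(118,543)],.024)
f([(84,43),(327,43),(317,530),(95,530)],.008)
# square tube from w17: crop
im=cv2.imread("pics/w17.png"); cv2.imwrite("pics/w17c.png",cv2.resize(im[155:245,235:325],None,fx=6,fy=6,interpolation=2))
E
```

```text
[0.5072 0.4194] [np.float64(0.0294), np.float64(0.0803), np.float64(0.0293), np.float64(0.0803)] -9.67
[0.5065 0.4191] [np.float64(0.0382), np.float64(0.0886), np.float64(0.038), np.float64(0.0886)] -9.64
```

View pics/w17c.png

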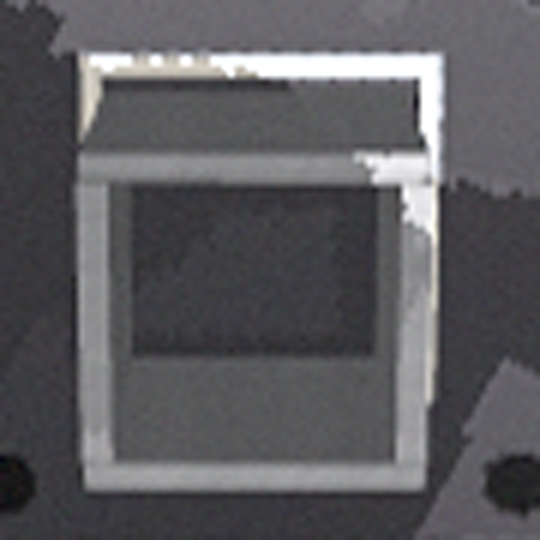

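```bash
python3 - <<'E'
from h import *
c=cal("w17.png")
q=np.array([(77,150),(436,150),(427,490),(84,490)],float)/6+[234.6,154.6]
P=cast(c,q,.058)[:,:2]; d=P[1]+P[2]-P[0]-P[3]; print(P.mean(0).round(4),np.hypot(*d)/2,np.degrees(np.arctan2(d[1],d[0])))
E
```

```text
[ 0.6267 -0.1637] 0.04481299483659483 -62.552864324875266
```

```bash
python3 - <<'E'
from h import *
im=grab("top","t26.png"); im2=grab("side","s26.png")
cv2.imwrite("pics/fin.png",np.hstack([cv2.resize(im[140:310,140:470,::-1],None,fx=1.6,fy=1.6,interpolation=2),cv2.resize(im2[90:380,150:420,::-1],(253,272))]))
E
```

```text
(no output)
```

View pics/fin.png

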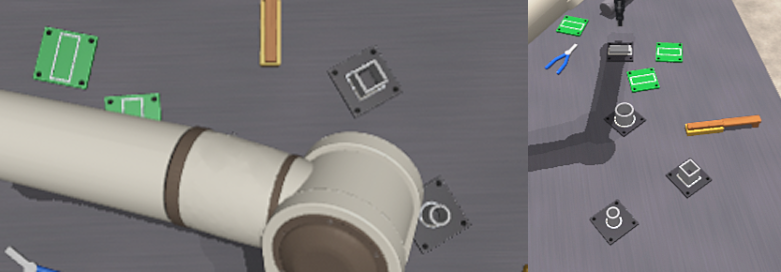

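The side view shows all four pieces on their plates, the pliers and brush where they were, and the arm clear.

```bash
python3 - <<'E'
from bench import sign_off
print(sign_off())
E
```

```text
the job is handed in; nothing more can be done
None
```

All four pieces are on their matching plates and the job is handed in, at about 34.6 s of the 112 s allowed. The big pipe, small pipe and square tube stand upright. The flat bar lies on the dark oblong plate; I left the green look-alikes alone.

| Piece | Distance off its outline centre | Turn off square |
|---|---|---|
| Big pipe | about 0.6 mm | – |
| Small pipe | about 0.9 mm | – |
| Square tube | about 0.8 mm | about 0.1° |
| Flat bar | about 0.8 mm | under 0.1° |

These come from wrist pictures taken just after each release, so they share any bias in the wrist camera's calibration. The final side view shows every piece in place and the pliers and wire brush untouched. The arm hid part of the final top view.

- **Missed grasps:** my first two tries at the bar closed above it. The fingertips sat about 11 mm behind the TCP, not 14 mm ahead as stated. The bar stayed put, and I regripped it lower.
- **Hard contact:** setting the big pipe down touched the plate at about 52 N for a moment, pressing through the held pipe. That is under the 120 N wrist limit.
- **Disagreement:** rough pixel picks from the fixed cameras differed from the wrist camera by up to about 7 mm, so I used the wrist measurements.

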